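# Tip the sorted brass buckles into the hardware box

### The job

Four brass buckles lie on the sorting tray: carry the tray level by its wooden grip and tip it, lip close above the open hardware box, so that all four slide into the compartment that already holds a brass buckle, not in with the silver one. Then stand the empty tray back down flat on the table and shut the lid of the box. Leave the bottle, the tape measure and the beeswax alone.

Things in the scene. Friction and masses are not known exactly. Their poses are not given: they have to be found in the camera images.
- hardware_box: fixed wooden box, brass corners, 160 (x) x 182 (y) x 64 mm high; origin at the centre of its underside, x to the hinge side (away from the robot), z up. Walls and floor 6 mm; a 5 mm divider in the plane y = 0, top 52 mm above the table, parts it into two equal compartments (+y and -y), each 148 (x) by 82 (y) mm, lined with red felt; one holds a brass buckle, the other a silver one
- box_lid (a joint): lid of the box, hinged along the top of its +x wall; rad: 0 shut, 1.57 upright, at most 1.92 leaning back; starts at 1.6 to 1.85. Panel 160 x 182 x 9 mm, 0.18 kg; brass thumb tab 11 mm long, 32 mm wide at the middle of its free edge. The hinge is stiff: the lid stays where it is left; swinging it takes up to 2.5 N at the free edge
- lid_edge (a point): middle of the lid's free edge (half-way through the panel's thickness), 160 mm from the hinge line; the thumb tab reaches 11 mm beyond it. Its z axis points out of the lid's outer face (up when shut, away from the robot when the lid stands open)
- lid_hinge (a point): middle of the lid's hinge line, 64.5 mm above the table at the box's +x edge, level with the lid's inner face; its axes turn with the lid
- tray_grip (a point): centre of the tray's light wooden grip, a bar 16 mm (x) x 108 mm (y) x 22 mm (z) held over the tray by two flat uprights at its ends, 82 mm above the tray's underside. Take it across its 16 mm, fingers closing along x. Axes are the tray's: x to the open front (the lip), z up
- tray_lip (a point): middle of the front edge of the tray's floor, on its upper face, 72 mm ahead of the grip's centre and 79.5 mm below it; same axes
- buckle_a: loose brass buckle no. 1 on the tray, an open oblong ring 42 x 50 x 9 mm, 30 g; origin at the middle of its underside. It slides on the tray once that is tipped by 15 to 25 degrees, and jerky moves may shift it
- buckle_b: loose brass buckle no. 2 on the tray, an open oblong ring 42 x 50 x 9 mm, 30 g; origin at the middle of its underside. It slides on the tray once that is tipped by 15 to 25 degrees, and jerky moves may shift it
- buckle_c: loose brass buckle no. 3 on the tray, an open oblong ring 42 x 50 x 9 mm, 30 g; origin at the middle of its underside. It slides on the tray once that is tipped by 15 to 25 degrees, and jerky moves may shift it
- buckle_d: loose brass buckle no. 4 on the tray, an open oblong ring 42 x 50 x 9 mm, 30 g; origin at the middle of its underside. It slides on the tray once that is tipped by 15 to 25 degrees, and jerky moves may shift it
- brass_buckle_in_box: loose brass buckle (42 x 50 x 9 mm) already in the box: marks the brass compartment, which may be either; origin at the middle of its underside
- nickel_buckle_in_box: loose silver buckle (42 x 50 x 9 mm) in the other compartment; origin at the middle of its underside
- dye_bottle: small brown bottle with a black cap, 38 mm across, 95 mm high, origin at the centre of its underside; stands beyond the tray, a bystander
- tape_measure: green tape measure, 64 x 80 x 25 mm, origin at the centre of its underside; lies beyond the tray, a bystander
- beeswax: round yellow cake of beeswax, 48 mm across, 16 mm high, origin at the centre of its underside; lies behind the box, a bystander
- sorting_tray: loose tray of bright aluminium, 0.18 to 0.29 kg empty; floor 136 (x) x 108 (y) x 2.5 mm, reaching from 64 mm behind to 72 mm ahead of the grip; walls 26 mm high at both sides and the back, none at the front (+x). Origin at the centre of its underside, 4 mm ahead of the grip; same axes
Not all that is in view belongs to the job. Leave any turquoise look-alike of the brass_buckle_in_box alone.

How it is judged:
By the outcome, as a careful person would: the job done as asked, in the order asked, and still so for the second after the job is handed in, with the robot touching nothing.
It also fails if it takes over 58 s, if anything falls off the work surface, if the arm or the gripper's body presses on something with over 40 N, if the wrist force passes 120 N, or if a joint passes its speed limit or range.

### The arm

A 6-joint arm with a two-finger parallel gripper is mounted at the origin on a cart in front of the work surface, level with it; the furniture and walls round the work are solid. World frame = base frame: x ahead of the robot, y to its left, z up, the work surface at z = 0. Lengths are in m, angles in rad, forces in N, time in s.
With the tool pointing down it reaches from about 0.25 to 0.85 m from the base axis. Payload 12.5 kg.
Tool frame: the origin (TCP) lies midway between the tips of the shut fingers; the grasp point (between the pads) lies 19 mm behind it; z points along the fingers, y is the line along which they close (so a half turn about z gives the same grasp; the last joint's range is limited). The gripper opens to 93 mm and grips with 3 to 60 N. Pads are 15 mm wide; open, the fingers measure 128 mm over their backs; the gripper's body (75 mm by 188 mm) begins 65 mm behind the grasp point.
Start: joints at [-1.371, 0.351, 1.652, -0, 1.139, -0.085], TCP at [0.155, -0.528, 0.219] pointing down, gripper open.
Joint ranges: [-2.75, 2.75], [-0.79, 2.1], [0.01, 2.65], [-1.57, 4.71], [0.07, 3.14], [-2.87, 2.87]. Speed limits (rad/s): [2.22, 2.22, 2.79, 3.14, 3.14, 3.14].

### API

Orientations are given as a 3x3 rotation matrix whose columns are the frame's x, y, z axes.
In Python, from bench import status, viewer, sign_off gives the robot as it stands. The module is installed in compiled form; this text tells all that it offers.
- The arm moves only by the tool send_rows, never from a script. Its argument "plan" is a list that holds one entry, the list of rows, each a list of 4 numbers: the shift along the tool's x, y, z in units of 7.5 cm (1.0 is 7.5 cm), then the turn about the tool's z in units of 90 degrees (1.0 is 90 degrees). In form: [[[x, y, z, spin], ...]]. A call has 1 to 8 rows; each row shifts and turns the commanded pose from where the row before left it, along the tool's axes as they then stand; what a row does not reach is not made up. A row lasts 1/8 s, in which the tool goes at most 62.5 mm and 10.7 degrees, less where a joint would pass 70% of its speed; a pose out of reach is approached as far as the arm can. A call with a number of a shift or a turn outside -1 to 1 is refused whole. A call with a gripper value outside its range is refused whole. "fingers" is the closure, from 0 (fully open) to 1 (shut), set as the call begins (left out, the last holds). The fingers move at their own pace and stop on an object; "force" is the grip in N (left out, the last holds). Time passes only in rows, so rows that do not move let the fingers close. It gives the time, the measured TCP pose, the force, the opening and the grip force at its end, in the units of the state.
- status.observe(): the state, without advancing time (a new reading comes with each control period).
- viewer.get_image(name): name is "side" or "top"; returns (picture, depth): 384x512x3 uint8, red, green, blue; 384x512 float32, m along the optical axis (not along the pixel's ray), 0 where there is no reading.
- viewer.camera_model(name): a dict with "intrinsics" (3x3 intrinsics, pixels), "D" ([k1, k2, p1, p2, k3] as OpenCV has them; the pictures are not rectified), "xyz" and "orientation" of the camera in the world. Camera axes: x right, y up, looking along -z (the intrinsics and any distortion apply to the point x, -y, -z); pixel columns grow to the right and rows downward; lengths in m; the calibration is good to about 2 mm. A picture is of the moment at which its call begins. camera_model takes no time and is no camera call.
- sign_off(): hands the job in; it is judged then, once.
The state is a dict: "clock": time; "q": joint angles; "joint_vel": joint speeds; "joint_torque": joint torques, N m; "ee_pos": TCP position; "tcp_rot": TCP orientation; "ft_force": force on the tool from outside, world axes, zero at the start; "moment": the same for the moment, N m; "width": finger opening in m; "grip_force": force on a finger pad.
Only numpy, scipy, OpenCV 4.12 (cv2) and the standard library are available. Lean on these libraries where they do the work, as an engineer would, in place of code of your own. Each camera call takes 0.05 s, during which the arm holds its last target. There are 200 camera calls.

## Working session

There is one attempt and no reset: what is moved stays moved. The work goes in short steps, Python scripts to look and compute and a tool call to move; the robot and the scene stay as the last step left them, time stands still between calls to the robot, and variables do not carry over. Pictures are saved under pics/ and viewed, at most 10 in all, crops included, and the job is handed in when it is done.

Besides the shell and the picture viewer there is one more tool, called as name(argument=value, ...) on one line, values as JSON. send_rows: Moves the arm, as the interface text tells. Its arguments: {"type":"object","properties":{"plan":{"type":"array"},"fingers":{"type":"number"},"force":{"type":"number"}},"required":["plan"]}

```bash
mkdir -p pics; cat > h.py <<'E'
import numpy as np, cv2
from bench import status, viewer, sign_off
def cam(n):
    m=viewer.camera_model(n); return np.array(m["intrinsics"],float),np.array(m["D"],float),np.array(m["xyz"],float),np.array(m["orientation"],float).reshape(3,3)
def ray(n,uv):
    K,D,p,R=cam(n); u=cv2.undistortPoints(np.array(uv,float).reshape(-1,1,2),K,D).reshape(-1,2)
    d=np.c_[u[:,0],-u[:,1],-np.ones(len(u))]; return p,d@R.T
def onz(n,uv,z):
    p,d=ray(n,uv); return p+d*((z-p[2])/d[:,2])[:,None]
def bydepth(n,uv,dep):
    p,d=ray(n,uv); i=np.array(uv,int).reshape(-1,2); return p+d*dep[i[:,1],i[:,0]][:,None]
def grab(n,f=None):
    im,d=viewer.get_image(n)
    if f: cv2.imwrite('pics/'+f,im[:,:,::-1])
    return im,d
def proj(n,P):
    K,D,p,R=cam(n); c=(np.array(P,float).reshape(-1,3)-p)@R; c=c*[1,-1,-1]
    return cv2.projectPoints(c,np.zeros(3),np.zeros(3),K,D)[0].reshape(-1,2)
E
python3 - <<'E'
from h import *
np.set_printoptions(precision=3,suppress=True)
for n in("top","side"):
    im,d=grab(n,n+'0.png'); np.savez(n+'0.npz',im=im,d=d); K,D,p,R=cam(n); print(n,p,R.tolist(),K[0,0],D)
s=status.observe(); print(s)
E
```

```text
top [0.419 0.317 1.003] [[-0.026520486369817162, 0.9896163714150517, -0.14126606538732103], [-0.9995563982163321, -0.024336071475355353, 0.017168646130063307], [0.013552512221034235, 0.141658720354424, 0.9898227802794021]] 447.89985519935567 [-0.075  0.     0.     0.     0.   ]
side [0.562 1.039 0.461] [[-0.998518132481042, -0.023444852507806244, 0.04911087453364052], [0.05438957925265712, -0.46011646568717013, 0.8861910695060436], [0.001820103098920516, 0.887548971547167, 0.46070978970527093]] 456.69226260671815 [0.049 0.    0.    0.    0.   ]
{'clock': 0.1, 'q': array([-1.371,  0.351,  1.652,  0.   ,  1.139, -0.085]), 'joint_vel': array([ 0.001, -0.001, -0.001,  0.002, -0.002,  0.   ]), 'joint_torque': array([  0.001, -49.803, -28.57 ,   0.07 ,   0.024,  -0.   ]), 'ee_pos': array([ 0.155, -0.528,  0.218]), 'tcp_rot': array([[ 0.96 ,  0.281, -0.   ],
       [ 0.281, -0.96 ,  0.001],
       [ 0.   , -0.001, -1.   ]]), 'ft_force': array([ 0.211, -0.002,  0.557]), 'moment': array([-0.044,  0.043,  0.012]), 'grip_force': 0.0, 'width': 0.09289618351291051}
```

View pics/top0.png

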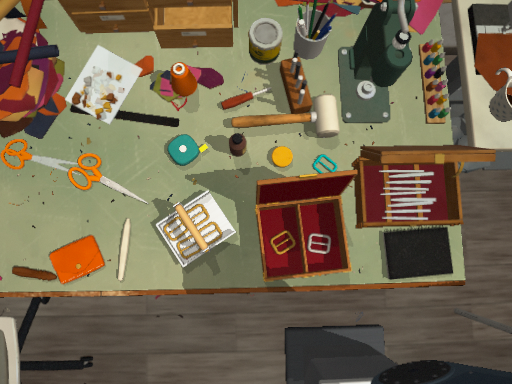

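View pics/side0.png

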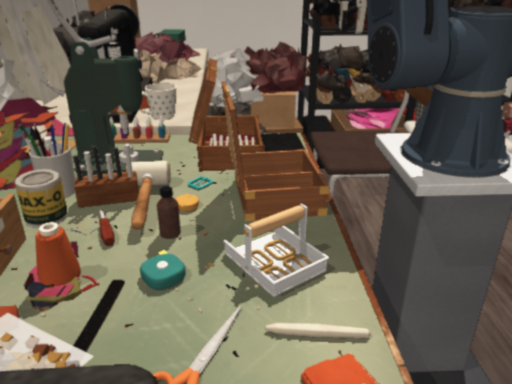

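The top view shows the hardware box (red felt, two compartments) at about (302,237). Its brass buckle is at (283,242), in the left (+y) compartment, and the silver one is at (319,243). The tray is at (195,228) with its grip running diagonally. A turquoise look-alike sits at (325,163), and the second box at (408,188) is a decoy.

The side view shows the tray at (275,255) with its open front facing away from the camera or to the right. I'll measure it next.

```bash
python3 - <<'E'
from h import *
np.set_printoptions(precision=3,suppress=True)
z=np.load('top0.npz'); im,d=z['im'],z['d']
hsv=cv2.cvtColor(im,cv2.COLOR_RGB2HSV)
vv,uu=np.mgrid[0:384,0:512]; uv=np.c_[uu.ravel(),vv.ravel()]
P=bydepth('top',uv,d).reshape(384,512,3)
np.save('P.npy',P)
def reg(name,m):
    p=P[m]; c,(w,h),a=cv2.minAreaRect((p[:,:2]*1000).astype(np.float32)); print(name,m.sum(),'c',c,'wh',w,h,'a',a,'z',np.percentile(p[:,2],[5,50,95]))
    print(cv2.boxPoints(((c[0],c[1]),(w,h),a)).round(0).tolist())
roi=(uu>145)&(uu<245)&(vv>180)&(vv<275)
reg('tray all',roi&(P[...,2]>.012)&(hsv[...,1]<60)&(im.min(2)>120))
reg('grip',roi&(P[...,2]>.075)&(P[...,2]<.12))
br=(uu>250)&(uu<358)&(vv>150)&(vv<285)
reg('boxtop',br&(P[...,2]>.058)&(P[...,2]<.072))
reg('lidtop',br&(P[...,2]>.19))
reg('div',br&(P[...,2]>.046)&(P[...,2]<.056))
big=[cv2.resize(im[a:b,c:e],None,fx=4,fy=4,interpolation=cv2.INTER_CUBIC) for a,b,c,e in((180,278,148,243),(168,266,252,356))]
cv2.imwrite('pics/crop1.png',np.hstack([b[:390] for b in big])[:,:,::-1])
E
```

```text
tray all 439 c (466.2779235839844, 408.49029541015625) wh 177.91314697265625 137.802490234375 a 32.077171325683594 z [0.015 0.027 0.092]
[[354.0, 420.0], [427.0, 303.0], [578.0, 397.0], [505.0, 514.0]]
grip 460 c (490.0487976074219, 426.37042236328125) wh 119.36754608154297 16.32210922241211 a 32.142276763916016 z [0.085 0.092 0.095]
[[435.0, 402.0], [444.0, 388.0], [545.0, 451.0], [536.0, 465.0]]
boxtop 1018 c (462.2502746582031, 194.09954833984375) wh 162.66648864746094 184.23167419433594 a 4.721898078918457 z [0.06  0.063 0.067]
[[374.0, 279.0], [389.0, 96.0], [551.0, 109.0], [536.0, 293.0]]
lidtop 1032 c (533.0205078125, 242.0846710205078) wh 98.92920684814453 254.54293823242188 a 35.57542037963867 z [0.194 0.221 1.003]
[[419.0, 317.0], [567.0, 110.0], [647.0, 167.0], [499.0, 374.0]]
div 332 c (503.4717102050781, 172.3883056640625) wh 242.01834106445312 233.84629821777344 a 5.059964656829834 z [0.047 0.052 0.055]
[[373.0, 278.0], [393.0, 45.0], [634.0, 67.0], [614.0, 300.0]]
```

View pics/crop1.png

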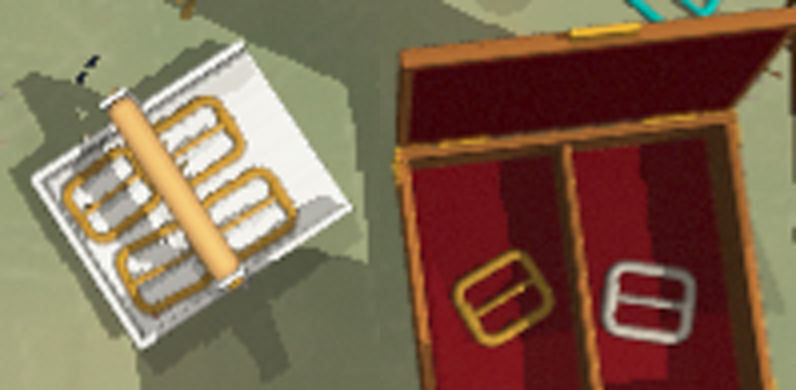

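send_rows(plan=[[[0,0,-0.8,0],[0,0,-0.8,0],[0,0,-0.8,0],[0,0,-0.8,0],[0,0,-0.8,0],[0,0,-0.8,0],[0,0,-0.8,0],[0,0,-0.8,0]]])

```text
clock: 1.1
ee_pos: [0.1548, -0.5288, 0.687]
tcp_rot: [[0.96, 0.281, 0.0], [0.281, -0.96, -0.002], [-0.0, 0.002, -1.0]]
ft_force: [-0.0, -0.7, 0.6]
width: 0.0929
grip_force: 0.0
```

The crop shows the tray's open lip at upper right, so tray +x is at about -58° azimuth. The brass buckle is clearly in the left (+y) compartment and the silver one in the right. The rows can only shift the tool and spin it about its own z, so I'll test what a pose at the edge of reach does to the tilt.

send_rows(plan=[[[0,0,-0.8,0],[0,0,-0.8,0],[0,0,-0.8,0],[0,0,-0.8,0],[0,0,-0.8,0],[0,0,-0.8,0]]])

```text
clock: 1.85
ee_pos: [0.1196, -0.4098, 0.818]
tcp_rot: [[0.96, 0.28, 0.026], [0.281, -0.956, -0.09], [0.0, 0.093, -0.996]]
ft_force: [-0.5, -0.7, 0.3]
width: 0.0933
grip_force: 0.0
```

```bash
python3 - <<'E'
from h import *
np.set_printoptions(precision=3,suppress=True)
print(status.observe())
E
```

```text
{'clock': 1.85, 'q': array([-1.403,  0.395,  0.013,  0.023,  2.641, -0.097]), 'joint_vel': array([-0.068, -0.296,  0.001,  0.051,  0.153, -0.019]), 'joint_torque': array([  0.717, -37.712, -16.214,  -0.041,  -0.492,   0.039]), 'ee_pos': array([ 0.12 , -0.41 ,  0.818]), 'tcp_rot': array([[ 0.96 ,  0.28 ,  0.026],
       [ 0.281, -0.956, -0.09 ],
       [ 0.   ,  0.093, -0.996]]), 'ft_force': array([-0.508, -0.712,  0.291]), 'moment': array([0.044, 0.001, 0.   ]), 'grip_force': 0.0, 'width': 0.09328838123872257}
```

send_rows(plan=[[[0,0,0.8,0],[0,0,0.8,0],[0,0,0.8,0],[0,0,0,0]]])

```text
clock: 2.35
ee_pos: [0.1244, -0.4282, 0.7149]
tcp_rot: [[0.96, 0.279, 0.025], [0.281, -0.957, -0.078], [0.002, 0.082, -0.997]]
ft_force: [-1.5, 0.2, 0.9]
width: 0.0931
grip_force: 0.0
```

The tilt made at the reach limit persists. So I can lean the empty tool along the bar's direction (azimuth about 32°) and take the grip with it leaning. Spinning about the leaning tool axis then tips the lip, and the reverse spin levels it exactly. I'll go to that azimuth first.

send_rows(plan=[[[0.67,-0.37,0.15,-0.022],[0.67,-0.37,0.15,-0.022],[0.67,-0.37,0.15,-0.022],[0.67,-0.37,0.15,-0.022],[0.67,-0.37,0.15,-0.022],[0.67,-0.37,0.15,-0.022],[0.67,-0.37,0.15,-0.022],[0.67,-0.37,0.15,-0.022]]])

```text
clock: 3.35
ee_pos: [0.4102, -0.0749, 0.6095]
tcp_rot: [[0.847, 0.531, 0.035], [0.531, -0.842, -0.091], [-0.019, 0.095, -0.995]]
ft_force: [0.8, -0.7, 0.6]
width: 0.0927
grip_force: 0.0
```

```bash
cat >> h.py <<'E'
def rows(dw,spin=0):
    "world displacement (m) -> tool units total, and rows needed"
    s=status.observe(); R=np.array(s['tcp_rot']).reshape(3,3); u=R.T@np.array(dw)/.075
    n=int(np.ceil(max(np.linalg.norm(u)/.8,abs(spin)/10.6))); return 'n',n,'per row',(u/max(n,1)).round(3),round(spin/90/max(n,1),4)
def info():
    s=status.observe(); R=np.array(s['tcp_rot']).reshape(3,3); t=R[:,2]
    print('t',s['clock'],'p',np.round(s['ee_pos'],4),'q',np.round(s['q'],2),'az',np.degrees(np.arctan2(t[1],t[0])).round(1),'a',np.degrees(np.arccos(-t[2])).round(1),'y',R[:,1].round(3),'F',np.round(s['ft_force'],1),'w',round(float(s['width']),4),'g',s['grip_force'])
    return np.array(s['ee_pos']),R
E
python3 - <<'E'
from h import *
p,R=info(); print(rows(np.array([.62,.46,.5])-p))
E
```

```text
t 3.35 p [ 0.4102 -0.0749  0.6095] q [-0.24 -0.03  1.19 -0.09  1.93  0.74] az -69.2 a 5.6 y [ 0.531 -0.842  0.095] F [ 0.8 -0.7  0.6] w 0.0927 g 0.0
('n', 10, 'per row', array([ 0.619, -0.466,  0.09 ]), 0.0)
```

send_rows(plan=[[[0.62,-0.47,0.09,0],[0.62,-0.47,0.09,0],[0.62,-0.47,0.09,0],[0.62,-0.47,0.09,0],[0.62,-0.47,0.09,0],[0.62,-0.47,0.09,0],[0.62,-0.47,0.09,0],[0.62,-0.47,0.09,0]]])

```text
clock: 4.35
ee_pos: [0.5767, 0.3564, 0.5207]
tcp_rot: [[0.847, 0.53, 0.033], [0.531, -0.843, -0.085], [-0.017, 0.09, -0.996]]
ft_force: [-0.7, -0.6, 0.1]
width: 0.0931
grip_force: 0.0
```

send_rows(plan=[[[0.7,-0.2,0,0],[0.7,-0.2,0,0],[0.8,0,0,0],[0.8,0,0,0],[0.8,0,0,0],[0.8,0,0,0],[0.8,0,0,0],[0.8,0,0,0]]])

```text
clock: 5.35
ee_pos: [0.7365, 0.4696, 0.3939]
tcp_rot: [[0.829, 0.531, 0.176], [0.539, -0.843, 0.004], [0.151, 0.092, -0.984]]
ft_force: [-0.1, -0.8, 0.1]
width: 0.093
grip_force: 0.0
```

```bash
python3 -c "
from h import *
info()"
```

```text
t 5.35 p [0.7365 0.4696 0.3939] q [ 0.54  1.06  0.01 -0.09  1.91  1.51] az 1.2 a 10.2 y [ 0.531 -0.843  0.092] F [-0.1 -0.8  0.1] w 0.093 g 0.0
```

send_rows(plan=[[[0.6,-0.4,-0.35,0],[0.6,-0.4,-0.35,0],[0.6,-0.4,-0.35,0],[0.6,-0.4,-0.35,0],[0.6,-0.4,-0.35,0],[0.7,-0.1,-0.4,0],[0.7,-0.1,-0.4,0],[0.7,-0.1,-0.4,0]]])

```text
clock: 6.35
ee_pos: [0.6564, 0.5898, 0.5144]
tcp_rot: [[0.755, 0.538, 0.375], [0.515, -0.84, 0.168], [0.405, 0.066, -0.912]]
ft_force: [1.1, -0.3, 0.3]
width: 0.0928
grip_force: 0.0
```

```bash
python3 -c "
from h import *
info()"
```

```text
t 6.35 p [0.6564 0.5898 0.5144] q [ 0.72  0.94  0.01 -0.12  1.78  1.65] az 24.1 a 24.2 y [ 0.538 -0.84   0.066] F [ 1.1 -0.3  0.3] w 0.0928 g 0.0
```

send_rows(plan=[[[0.75,-0.15,-0.2,0],[0.75,-0.15,-0.2,0],[0.75,-0.15,-0.2,0],[0.75,-0.15,-0.1,0],[0.78,-0.1,-0.05,0],[0.78,-0.1,0,0],[0.78,-0.1,0,0],[0.78,-0.1,0,0]]])

```text
clock: 7.35
ee_pos: [0.6879, 0.6368, 0.5723]
tcp_rot: [[0.625, 0.558, 0.546], [0.444, -0.829, 0.339], [0.642, 0.031, -0.766]]
ft_force: [-0.3, -0.3, 0.6]
width: 0.0928
grip_force: 0.0
```

```bash
python3 -c "
from h import *
info()"
```

```text
t 7.35 p [0.6879 0.6368 0.5723] q [ 0.73  0.92  0.01 -0.11  1.52  1.66] az 31.8 a 40.0 y [ 0.558 -0.829  0.031] F [-0.3 -0.3  0.6] w 0.0928 g 0.0
```

send_rows(plan=[[[0.78,-0.05,0.05,0.01],[0.78,-0.05,0.1,0.01],[0.78,-0.05,0.1,0.01]]])

```text
clock: 7.72
ee_pos: [0.7141, 0.6413, 0.5921]
tcp_rot: [[0.591, 0.538, 0.601], [0.366, -0.843, 0.396], [0.719, -0.014, -0.695]]
ft_force: [-0.4, -0.7, -0.7]
width: 0.093
grip_force: 0.0
```

```bash
cat > p.py <<'E'
from h import *
np.set_printoptions(precision=3,suppress=True)
p,R=info(); t=R[:,2]
from scipy.spatial.transform import Rotation as Ro
az=np.radians(-57.9); T0=np.array([[np.cos(az),-np.sin(az),0],[np.sin(az),np.cos(az),0],[0,0,1]])
for ps in (40,50,55,60,65,70):
    T=Ro.from_rotvec(t*np.radians(ps)).as_matrix()@T0
    print(ps,'lip dir',T[:,0],'az',np.degrees(np.arctan2(T[1,0],T[0,0])).round(0),'slope',np.degrees(np.arcsin(-T[2,0])).round(0),'lat',np.degrees(np.arcsin(-T[2,1])).round(0),'lip rel grip',T@[.072,0,-.0795],'corners',T@[.072,.054,-.0795],T@[.072,-.054,-.0795])
# grasp: grasp point at bar centre, TCP 19mm ahead
g=np.array([.490,.4264,.082]); tgt=g+.019*t
print('spin deg to level y',np.degrees(np.arctan2(R[2,1],R[2,0])))
for back in(.15,0): print('tgt',tgt-back*t,rows(tgt-back*t-p))
E
python3 p.py
```

```text
t 7.725 p [0.714 0.641 0.592] q [ 0.71  0.92  0.01 -0.09  1.42  1.69] az 33.4 a 46.0 y [ 0.538 -0.843 -0.014] F [-0.4 -0.7 -0.7] w 0.093 g 0.0
40 lip dir [ 0.026 -0.888 -0.46 ] az -88.0 slope 27.0 lat 7.0 lip rel grip [-0.011 -0.028 -0.103] corners [ 0.043 -0.023 -0.11 ] [-0.064 -0.033 -0.096]
50 lip dir [-0.113 -0.83  -0.547] az -98.0 slope 33.0 lat 11.0 lip rel grip [-0.02  -0.015 -0.104] corners [ 0.033 -0.016 -0.114] [-0.073 -0.015 -0.094]
55 lip dir [-0.181 -0.791 -0.584] az -103.0 slope 36.0 lat 13.0 lip rel grip [-0.025 -0.009 -0.104] corners [ 0.028 -0.012 -0.116] [-0.077 -0.005 -0.092]
60 lip dir [-0.249 -0.746 -0.617] az -108.0 slope 38.0 lat 15.0 lip rel grip [-0.029 -0.001 -0.103] corners [ 0.023 -0.007 -0.118] [-0.08   0.004 -0.089]
65 lip dir [-0.314 -0.696 -0.645] az -114.0 slope 40.0 lat 18.0 lip rel grip [-0.032  0.006 -0.102] corners [ 0.019 -0.002 -0.119] [-0.083  0.014 -0.086]
70 lip dir [-0.378 -0.641 -0.668] az -121.0 slope 42.0 lat 20.0 lip rel grip [-0.035  0.013 -0.101] corners [ 0.015  0.003 -0.119] [-0.085  0.023 -0.082]
spin deg to level y -1.1333799582337125
tgt [0.411 0.375 0.173] ('n', 10, 'per row', array([-0.77 ,  0.09 ,  0.005]), 0.0)
tgt [0.501 0.434 0.069] ('n', 11, 'per row', array([-0.7  ,  0.082,  0.186]), 0.0)
```

send_rows(plan=[[[-0.77,0.09,0,-0.013],[-0.77,0.09,0,0],[-0.77,0.09,0,0],[-0.77,0.09,0,0],[-0.77,0.09,0,0],[-0.77,0.09,0,0],[-0.77,0.09,0,0],[-0.77,0.09,0,0]]])

```text
clock: 8.72
ee_pos: [0.5255, 0.4705, 0.3279]
tcp_rot: [[0.585, 0.541, 0.604], [0.371, -0.841, 0.394], [0.721, -0.007, -0.693]]
ft_force: [0.9, 0.8, -0.4]
width: 0.0929
grip_force: 0.0
```

send_rows(plan=[[[-0.77,0.09,0,0],[-0.77,0.09,0,0],[0,0,0,0]]])

```text
clock: 9.1
ee_pos: [0.4635, 0.4148, 0.2417]
tcp_rot: [[0.59, 0.541, 0.599], [0.375, -0.841, 0.391], [0.716, -0.006, -0.699]]
ft_force: [0.8, -0.1, 1.3]
width: 0.0926
grip_force: 0.0
```

```bash
python3 p.py | tail -3; python3 -c "
from h import *
info()
im,d=grab('top','pre_top.png');im2,d=grab('side','pre_side.png')
"
```

```text
spin deg to level y -0.4609813659518367
tgt [0.411 0.375 0.174] ('n', 2, 'per row', array([-0.629,  0.037,  0.007]), 0.0)
tgt [0.501 0.434 0.069] ('n', 3, 'per row', array([-0.419,  0.024,  0.671]), 0.0)
t 9.1 p [0.4635 0.4148 0.2417] q [ 0.69  0.21  2.02 -0.6   0.14  2.25] az 33.1 a 45.7 y [ 0.541 -0.841 -0.006] F [ 0.8 -0.1  1.3] w 0.0926 g 0.0
```

View pics/pre_side.png

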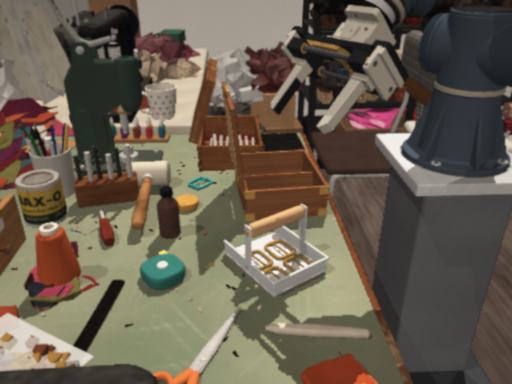

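The pre-grasp picture shows the gripper leaning above and behind the tray, with the tray untouched at (275,255). The wrist is close to its singular limit (q5 0.14), so I'll fit the kinematics and plan how to pass it.

```bash
cat > k.py <<'E'
from h import *
from scipy.optimize import least_squares
from scipy.spatial.transform import Rotation as Ro
Z=lambda a:Ro.from_euler('z',a).as_matrix(); Y=lambda a:Ro.from_euler('y',a).as_matrix()
lo=np.array([-2.75,-.79,.01,-1.57,.07,-2.87]); hi=np.array([2.75,2.1,2.65,4.71,3.14,2.87])
def fk(q,L):
    h,l1,l2,lt=L; A=Z(q[0])@Y(q[1]); B=A@Y(q[2]); C=B@Z(q[3])@Y(q[4]); ez=np.array([0,0,1.])
    return h*ez+l1*A@ez+l2*B@ez+lt*C@ez, C@Z(q[5])
D=[([-1.371,.351,1.652,0,1.139,-.085],[.155,-.528,.218]),([-1.403,.395,.013,.023,2.641,-.097],[.12,-.41,.818]),([-.24,-.03,1.19,-.09,1.93,.74],[.4102,-.0749,.6095]),
([.54,1.06,.01,-.09,1.91,1.51],[.7365,.4696,.3939]),([.72,.94,.01,-.12,1.78,1.65],[.6564,.5898,.5144]),([.71,.92,.01,-.09,1.42,1.69],[.714,.641,.592]),([.69,.21,2.02,-.6,.14,2.25],[.4635,.4148,.2417])]
f=least_squares(lambda L:np.concatenate([fk(q,L)[0]-p for q,p in D]),[.2,.4,.4,.25]); L=f.x
_s=status.observe(); Rt=np.array(_s['tcp_rot']).reshape(3,3); qn=np.array(_s['q'])
M=fk(qn,L)[1].T@Rt   # constant tool offset
def ik(p,R,q0,wp=1):
    def e(q):
        P,RR=fk(q,L); return np.r_[(P-p)*5,Ro.from_matrix(R.T@RR@M).as_rotvec()]
    g=least_squares(e,np.clip(q0,lo+1e-3,hi-1e-3),bounds=(lo,hi)); return g.x,np.abs(g.fun).max()
E
python3 - <<'E'
from k import *
np.set_printoptions(precision=3,suppress=True)
print(L,np.abs(f.fun).max()); print(Ro.from_matrix(M).as_rotvec())
t=Rt[:,2]; g=np.array([.49,.4264,.082])
print('now',qn)
fl=lambda q:q+np.array([0,0,0,np.pi,0,-np.pi])
for nm,p in(('pre',g+.019*t-.15*t),('grasp',g+.019*t),('lift',g+.019*t+[0,0,.12]),('box',np.array([.48,.27,.2])),('box2',np.array([.48,.27,.16]))):
    for q0 in (qn,fl(qn)): q,e=ik(p,Rt,q0); print(nm,p,q,round(e,4))
    for ps in(50,60):
        q,e=ik(p,Ro.from_rotvec(t*np.radians(ps)).as_matrix()@Rt,fl(qn)); print('  spun',ps,q,round(e,4))
E
```

```text
[0.16  0.523 0.444 0.236] 0.05071559746177458
[0.    0.    1.571]
now [ 0.692  0.211  2.007 -0.593  0.146  2.247]
pre [0.411 0.375 0.173] [ 0.785  0.179  2.193 -1.146  0.125  2.87 ] 0.08
pre [0.411 0.375 0.173] [ 0.81   0.19   2.24   4.268  0.184 -2.519] 0.0
  spun 50 [ 0.81   0.19   2.24   4.268  0.184 -1.647] 0.0
  spun 60 [ 0.81   0.19   2.24   4.268  0.184 -1.472] 0.0
grasp [0.501 0.434 0.069] [ 0.734  0.506  1.971 -1.176  0.07   2.87 ] 0.1649
grasp [0.501 0.434 0.069] [ 0.76   0.527  2.066  3.632  0.279 -1.91 ] 0.0
  spun 50 [ 0.76   0.527  2.066  3.632  0.279 -1.037] 0.0
  spun 60 [ 0.76   0.527  2.066  3.632  0.279 -0.862] 0.0
lift [0.501 0.434 0.189] [ 0.756  0.328  1.98  -1.169  0.132  2.87 ] 0.0155
lift [0.501 0.434 0.189] [ 0.758  0.33   2.006  4.575  0.128 -2.87 ] 0.0256
  spun 50 [ 0.759  0.33   2.     4.71   0.13  -2.133] 0.0137
  spun 60 [ 0.759  0.33   2.     4.71   0.13  -1.959] 0.015
box [0.48 0.27 0.2 ] [ 0.483  0.129  2.229  1.827  0.071 -0.314] 0.0
box [0.48 0.27 0.2 ] [ 0.483  0.129  2.229  1.827  0.071 -0.314] 0.0
  spun 50 [0.483 0.129 2.229 1.827 0.071 0.559] 0.0
  spun 60 [0.483 0.129 2.229 1.827 0.071 0.733] 0.0
box2 [0.48 0.27 0.16] [ 0.483  0.202  2.27   2.66   0.149 -1.151] 0.0
box2 [0.48 0.27 0.16] [ 0.483  0.202  2.27   2.66   0.149 -1.151] 0.0
  spun 50 [ 0.483  0.202  2.27   2.66   0.149 -0.278] 0.0
  spun 60 [ 0.483  0.202  2.27   2.66   0.149 -0.103] 0.0
```

```bash
python3 - <<'E'
s=open('k.py').read()
s=s.replace("h,l1,l2,lt=L;","h,l1,l2,lt,o1,o2,o0=L; ex=np.array([1.,0,0]);").replace("+lt*C@ez,","+lt*C@ez+o0*Z(q[0])@ex+o1*A@ex+o2*B@ex,").replace("[.2,.4,.4,.25])","[.2,.4,.4,.25,0,0,0])")
s=s.replace("np.concatenate([fk(q,L)[0]-p for q,p in D])","np.r_[np.concatenate([fk(q,L)[0]-p for q,p in D]),1e-3*L]")
open('k.py','w').write(s)
E
cat > sim.py <<'E'
from k import *
np.set_printoptions(precision=3,suppress=True)
print(L,f.fun[:21].reshape(-1,3))
E
python3 sim.py
```

```text
[ 0.215  0.497  0.436  0.246 -0.005  0.034  0.012] [[-0.044 -0.021  0.006]
 [-0.046 -0.009  0.   ]
 [-0.009 -0.045  0.001]
 [ 0.03  -0.034  0.007]
 [ 0.026 -0.03   0.001]
 [ 0.019 -0.039 -0.01 ]
 [ 0.019 -0.042 -0.005]]
```

```bash
sed -i "s/,o0=L;/,o0,oy=L;/; s/+o0\*Z(q\[0\])@ex/+Z(q[0])@np.array([o0,oy,0])/; s/0,0,0\])/0,0,0,0])/" k.py
cat >> sim.py <<'E'
t0=Rt[:,2]
def tool(a,az=33.,spin=0):
    a,az=np.radians([a,az]); z=np.array([np.sin(a)*np.cos(az),np.sin(a)*np.sin(az),-np.cos(a)]); y=np.array([np.sin(az),-np.cos(az),0]); R=np.c_[np.cross(y,z),y,z]
    return Ro.from_rotvec(z*np.radians(spin)).as_matrix()@R
if __name__=='__main__':
    g=np.array([.49,.4264,.082]); qf=np.array([.5,.4,2.0,3.3,.5,-1.2])
    for a in(55,62,68):
        R=tool(a); t=R[:,2]
        for nm,p,s in(('pre',g-.131*t,0),('grasp',g+.019*t,0),('lift',g+.019*t+[0,0,.15],0),('box',np.array([.48,.27,.2]),0),('boxs',np.array([.48,.27,.18]),50),('lid',np.array([.58,.22,.2]),0),('cross',np.array([.55,.1,.35]),0)):
            q,e=ik(p,tool(a,33,s),qf); print(a,nm,p,q,round(e,4))
E
python3 sim.py
```

```text
[ 0.261  0.489  0.439  0.28   0.003  0.041 -0.005  0.047] [[-0.001  0.     0.   ]
 [-0.     0.001  0.001]
 [-0.    -0.002 -0.   ]
 [-0.    -0.002  0.003]
 [-0.002  0.003 -0.   ]
 [ 0.     0.002 -0.003]
 [ 0.001 -0.     0.   ]]
55 pre [0.4   0.368 0.157] [ 0.718  0.311  2.346  3.393  0.484 -1.713] 0.0
55 grasp [0.503 0.435 0.071] [ 0.678  0.648  2.069  3.305  0.539 -1.653] 0.0
55 lift [0.503 0.435 0.221] [ 0.678  0.329  2.032  3.585  0.196 -1.948] 0.0
55 box [0.48 0.27 0.2 ] [ 0.322  0.196  2.317  2.547  0.376 -1.157] 0.0
55 boxs [0.48 0.27 0.18] [ 0.322  0.25   2.33   2.628  0.432 -0.373] 0.0
55 lid [0.58 0.22 0.2 ] [ 0.124  0.312  2.14   2.087  0.424 -0.829] 0.0
55 cross [0.55 0.1  0.35] [-0.2   -0.028  2.079  1.177  0.67  -0.025] 0.0
62 pre [0.393 0.363 0.144] [ 0.73   0.42   2.416  3.336  0.78  -1.637] 0.0
62 grasp [0.504 0.436 0.073] [ 0.682  0.701  2.103  3.28   0.747 -1.622] 0.0
62 lift [0.504 0.436 0.223] [ 0.682  0.358  2.087  3.387  0.394 -1.748] 0.0
62 box [0.48 0.27 0.2 ] [ 0.307  0.251  2.375  2.71   0.595 -1.335] 0.0
62 boxs [0.48 0.27 0.18] [ 0.307  0.312  2.384  2.749  0.659 -0.51 ] 0.0
62 lid [0.58 0.22 0.2 ] [ 0.103  0.354  2.194  2.34   0.594 -1.098] 0.0
62 cross [0.55 0.1  0.35] [-0.236 -0.015  2.147  1.456  0.701 -0.311] 0.0
68 pre [0.388 0.36  0.131] [ 0.741  0.548  2.454  3.318  1.049 -1.597] 0.0
68 grasp [0.505 0.436 0.075] [ 0.685  0.756  2.12   3.268  0.923 -1.607] 0.0
68 lift [0.505 0.436 0.225] [ 0.685  0.396  2.126  3.329  0.572 -1.688] 0.0
68 box [0.48 0.27 0.2 ] [ 0.296  0.319  2.415  2.776  0.799 -1.417] 0.0
68 boxs [0.48 0.27 0.18] [ 0.296  0.385  2.42   2.798  0.866 -0.578] 0.0
68 lid [0.58 0.22 0.2 ] [ 0.088  0.405  2.231  2.459  0.761 -1.235] 0.0
68 cross [0.55 0.1  0.35] [-0.263  0.011  2.2    1.671  0.766 -0.534] 0.0
```

send_rows(plan=[[[0.77,0.085,-0.065,0],[0.77,0.085,-0.065,0],[0.77,0.085,-0.065,0],[0.77,0.085,-0.065,0],[0.77,0.085,-0.065,0],[0.77,0.085,-0.065,0],[0.77,0.085,-0.065,0],[0.77,0.085,-0.065,0]]])

```text
clock: 10.2
ee_pos: [0.7286, 0.5244, 0.5888]
tcp_rot: [[0.583, 0.539, 0.608], [0.371, -0.843, 0.391], [0.723, -0.002, -0.691]]
ft_force: [0.0, 0.2, -0.2]
width: 0.0932
grip_force: 0.0
```

send_rows(plan=[[[0.8,0,0,0],[0.8,0,0,0],[0.8,0,0,0],[0.8,0,0,0],[0.8,0,0,0],[0.8,0,0,0]]])

```text
clock: 10.95
ee_pos: [0.7701, 0.5383, 0.6915]
tcp_rot: [[0.487, 0.542, 0.686], [0.307, -0.841, 0.446], [0.818, -0.006, -0.575]]
ft_force: [-0.5, 0.0, -0.6]
width: 0.0929
grip_force: 0.0
```

```bash
python3 -c "
from h import *
info()"
```

```text
t 10.95 p [0.7701 0.5383 0.6915] q [0.56 0.83 0.01 0.02 1.35 1.56] az 33.1 a 54.9 y [ 0.542 -0.841 -0.006] F [-0.5  0.  -0.6] w 0.0929 g 0.0
```

send_rows(plan=[[[0.75,0,0.25,0],[0.75,0,0.25,0],[0.75,0,0.25,0],[0.75,0,0.25,0]]])

```text
clock: 11.45
ee_pos: [0.7977, 0.5474, 0.7132]
tcp_rot: [[0.39, 0.545, 0.742], [0.244, -0.839, 0.487], [0.888, -0.009, -0.46]]
ft_force: [0.1, -0.7, -0.7]
width: 0.0932
grip_force: 0.0
```

```bash
python3 - <<'E'
from sim import *
p,R=info(); q=qn
t=R[:,2]; g=np.array([.49,.4264,.082])
way=[np.array([.6,.12,.40]),np.array([.45,.12,.32]),g-.131*t]
for w in way:
    for s in np.linspace(0,1,6)[1:]:
        q,e=ik(p+(w-p)*s,R,q); print(q,round(e,3))
    print(w,rows(w-p),'--'); p=w
d=[w-pp for pp,w in zip([np.array(status.observe()['ee_pos'])]+way,way)]
for x in d: print(rows(x))
E
```

```text
[ 0.261  0.489  0.439  0.28   0.003  0.041 -0.005  0.047] [[-0.001  0.     0.   ]
 [-0.     0.001  0.001]
 [-0.    -0.002 -0.   ]
 [-0.    -0.002  0.003]
 [-0.002  0.003 -0.   ]
 [ 0.     0.002 -0.003]
 [ 0.001 -0.     0.   ]]
t 11.45 p [0.798 0.547 0.713] q [0.54 0.84 0.01 0.04 1.2  1.55] az 33.3 a 62.6 y [ 0.545 -0.839 -0.009] F [ 0.1 -0.7 -0.7] w 0.0932 g 0.0
[0.461 0.434 0.871 0.155 0.754 1.412] 0.0
[0.357 0.256 1.26  0.371 0.576 1.161] 0.0
[0.223 0.131 1.555 0.711 0.497 0.763] 0.0
[0.052 0.05  1.794 1.085 0.531 0.297] 0.0
[-0.161  0.02   1.983  1.335  0.664 -0.093] 0.0
[0.6  0.12 0.4 ] ('n', 10, 'per row', array([-0.613,  0.338, -0.281]), 0.0) --
[-0.174 -0.022  2.068  1.386  0.667 -0.165] 0.0
[-0.19  -0.063  2.151  1.433  0.674 -0.235] 0.0
[-0.209 -0.104  2.232  1.476  0.686 -0.302] 0.0
[-0.232 -0.144  2.312  1.512  0.702 -0.366] 0.0
[-0.261 -0.184  2.39   1.541  0.724 -0.426] 0.0
[0.45 0.12 0.32] ('n', 3, 'per row', array([-0.576, -0.36 , -0.331]), 0.0) --
[-0.063 -0.121  2.456  1.861  0.59  -0.668] 0.0
[ 0.152 -0.013  2.495  2.338  0.539 -1.041] 0.0
[ 0.365  0.129  2.502  2.798  0.6   -1.374] 0.0
[ 0.559  0.283  2.477  3.111  0.711 -1.548] 0.0
[ 0.725  0.431  2.422  3.32   0.807 -1.618] 0.0
[0.393 0.363 0.142] ('n', 6, 'per row', array([-0.269, -0.518,  0.35 ]), 0.0) --
('n', 10, 'per row', array([-0.613,  0.338, -0.281]), 0.0)
('n', 3, 'per row', array([-0.576, -0.36 , -0.331]), 0.0)
('n', 6, 'per row', array([-0.269, -0.518,  0.35 ]), 0.0)
```

send_rows(plan=[[[-0.61,0.34,-0.28,0],[-0.61,0.34,-0.28,0],[-0.61,0.34,-0.28,0],[-0.61,0.34,-0.28,0],[-0.61,0.34,-0.28,0],[-0.61,0.34,-0.28,0],[-0.61,0.34,-0.28,0],[-0.61,0.34,-0.28,0]]])

```text
clock: 12.45
ee_pos: [0.6754, 0.2573, 0.5112]
tcp_rot: [[0.385, 0.55, 0.741], [0.25, -0.835, 0.49], [0.889, -0.003, -0.459]]
ft_force: [-0.0, -0.1, 0.5]
width: 0.0931
grip_force: 0.0
```

send_rows(plan=[[[-0.61,0.34,-0.28,0],[-0.61,0.34,-0.28,0],[-0.58,-0.36,-0.33,0],[-0.58,-0.36,-0.33,0],[-0.58,-0.36,-0.33,0]]])

```text
clock: 13.08
ee_pos: [0.4866, 0.1704, 0.3679]
tcp_rot: [[0.385, 0.55, 0.741], [0.252, -0.835, 0.489], [0.888, -0.002, -0.46]]
ft_force: [0.7, -0.2, -0.1]
width: 0.0929
grip_force: 0.0
```

```bash
cat > pre.py <<'E'
from h import *
p,R=info(); t=R[:,2]; g=np.array([.49,.4264,.082])
print('level spin',np.degrees(np.arctan2(R[2,1],R[2,0])))
for b in(.131,-.019): print(g-b*t,rows(g-b*t-p))
E
python3 pre.py
```

```text
t 13.075 p [0.4866 0.1704 0.3679] q [-0.04 -0.18  2.24  1.44  0.55 -0.17] az 33.4 a 62.6 y [ 0.55  -0.835 -0.002] F [ 0.7 -0.2 -0.1] w 0.0929 g 0.0
level spin -0.11788047643572562
[0.3929057  0.36238247 0.14229471] ('n', 6, 'per row', array([-0.418, -0.47 ,  0.285]), 0.0)
[0.50408238 0.43568499 0.07325497] ('n', 7, 'per row', array([-0.358, -0.403,  0.53 ]), 0.0)
```

send_rows(plan=[[[-0.42,-0.47,0.285,0],[-0.42,-0.47,0.285,0],[-0.42,-0.47,0.285,0],[-0.42,-0.47,0.285,0],[-0.42,-0.47,0.285,0],[-0.42,-0.47,0.285,0],[0,0,0,0]]])

```text
clock: 13.95
ee_pos: [0.4134, 0.3345, 0.1945]
tcp_rot: [[0.379, 0.57, 0.729], [0.234, -0.821, 0.52], [0.895, -0.026, -0.445]]
ft_force: [-0.1, -0.5, 0.2]
width: 0.0931
grip_force: 0.0
```

```bash
python3 pre.py
```

```text
t 13.95 p [0.4134 0.3345 0.1945] q [ 0.57  0.26  2.43  3.07  0.66 -1.51] az 35.5 a 63.6 y [ 0.57  -0.821 -0.026] F [-0.1 -0.5  0.2] w 0.0931 g 0.0
level spin -1.6527182047606137
[0.39444661 0.35829248 0.14024015] ('n', 2, 'per row', array([-0.335, -0.193,  0.151]), 0.0)
[0.50385889 0.43627819 0.07355295] ('n', 4, 'per row', array([-0.167, -0.096,  0.576]), 0.0)
```

send_rows(plan=[[[-0.335,-0.195,0.15,-0.018],[-0.335,-0.195,0.15,0],[0,0,0,0]]])

```text
clock: 14.32
ee_pos: [0.3954, 0.3565, 0.1415]
tcp_rot: [[0.362, 0.579, 0.731], [0.255, -0.815, 0.52], [0.897, -0.001, -0.442]]
ft_force: [0.3, 0.0, 0.7]
width: 0.0931
grip_force: 0.0
```

```bash
python3 pre.py; python3 -c "
from h import *
grab('side','pre2.png')"
```

```text
t 14.325 p [0.3954 0.3565 0.1415] q [ 0.67  0.45  2.44  3.2   0.86 -1.59] az 35.4 a 63.7 y [ 0.579 -0.815 -0.001] F [0.3 0.  0.7] w 0.0931 g 0.0
level spin -0.09284841796287277
[0.39425141 0.35832426 0.13995603] ('n', 1, 'per row', array([-0.018, -0.029,  0.01 ]), 0.0)
[0.5038872  0.43627358 0.07359416] ('n', 3, 'per row', array([-0.006, -0.01 ,  0.67 ]), 0.0)
```

View pics/pre2.png

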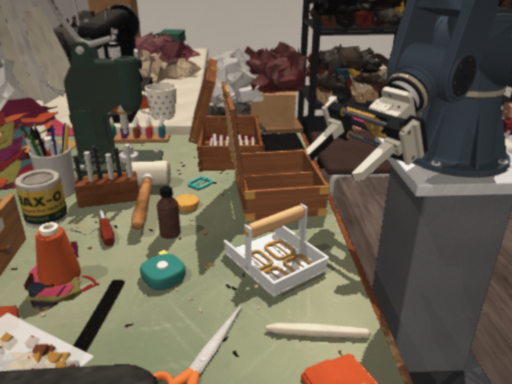

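send_rows(plan=[[[0,-0.01,0.5,0],[0,-0.01,0.5,0],[0,0,0.5,0],[0,0,0.5,0],[0,0,0,0]]])

```text
clock: 15.0
ee_pos: [0.5064, 0.4349, 0.0772]
tcp_rot: [[0.359, 0.577, 0.734], [0.253, -0.817, 0.519], [0.898, -0.001, -0.439]]
ft_force: [-0.4, -1.1, 0.7]
width: 0.0925
grip_force: 0.0
```

```bash
python3 pre.py
```

```text
t 15.0 p [0.5064 0.4349 0.0772] q [ 0.65  0.71  2.11  3.19  0.8  -1.59] az 35.3 a 64.0 y [ 0.577 -0.817 -0.001] F [-0.4 -1.1  0.7] w 0.0925 g 0.0
level spin -0.06687777619403212
[0.39389362 0.35845942 0.1395208 ] ('n', 3, 'per row', array([-0.017, -0.011, -0.665]), 0.0)
[0.50393909 0.43625398 0.07365729] ('n', 1, 'per row', array([-0.05 , -0.034,  0.006]), 0.0)
```

send_rows(plan=[[[-0.05,-0.03,0,0],[0,0,0,0],[0,0,0,0],[0,0,0,0],[0,0,0,0],[0,0,0,0]]], fingers=1, force=50)

```text
clock: 15.75
ee_pos: [0.5006, 0.4351, 0.0712]
tcp_rot: [[0.362, 0.578, 0.732], [0.256, -0.816, 0.518], [0.896, -0.0, -0.443]]
ft_force: [0.6, -0.3, 1.0]
width: 0.0377
grip_force: 0.0
```

send_rows(plan=[[[0,0,0,0],[0,0,0,0],[0,0,0,0],[0,0,0,0]]])

```text
clock: 16.25
ee_pos: [0.5007, 0.4351, 0.0712]
tcp_rot: [[0.362, 0.578, 0.732], [0.256, -0.816, 0.518], [0.896, -0.0, -0.443]]
ft_force: [-0.3, 0.4, -0.5]
width: 0.0159
grip_force: 50.0
```

```bash
cat > plan.py <<'E'
from sim import *
p0=np.array([.5007,.4351,.0712]); R0=np.array([[.362,.578,.732],[.256,-.816,.518],[.896,0,-.443]]); R0=Ro.from_matrix(R0).as_matrix()
t=R0[:,2]; G0=p0-.019*t; zt=.082   # tray grip centre ht
ex=R0[:,1]*[1,1,0]; ex/=np.linalg.norm(ex); T0=np.c_[ex,np.cross([0,0,1],ex),[0,0,1]]
off=np.array([G0[0],G0[1],zt])-p0   # grip centre rel tcp at grasp (approx along bar free)
off=off
C=np.array([.462,.194]); by=np.radians(4.7); B=np.array([[np.cos(by),-np.sin(by)],[np.sin(by),np.cos(by)]])
def tray(psi): return Ro.from_rotvec(t*np.radians(psi)).as_matrix()@T0
def tcp_for(psi,lipbox,lipz):
    S=Ro.from_rotvec(t*np.radians(psi)).as_matrix(); T=S@T0
    lip=np.r_[C+B@np.array(lipbox),lipz]; return lip-T@[.072,0,-.0795]-S@off, T
def show(psi,lipbox,lipz,q0):
    p,T=tcp_for(psi,lipbox,lipz); G=p+Ro.from_rotvec(t*np.radians(psi)).as_matrix()@off
    cor=[G+T@np.array(c) for c in([.072,.054,-.082],[.072,-.054,-.082],[-.064,.054,-.082],[-.064,-.054,-.082],[-.064,.054,-.056],[-.064,-.054,-.056],[.072,.054,-.056])]
    cb=np.array([np.r_[B.T@(c[:2]-C),c[2]] for c in cor])
    q,e=ik(p,Ro.from_rotvec(t*np.radians(psi)).as_matrix()@R0,q0)
    print('psi',psi,'tcp',p,'lipaz',np.degrees(np.arctan2(T[1,0],T[0,0])).round(0),'slope',np.degrees(np.arcsin(-T[2,0])).round(0),'lat',np.degrees(np.arcsin(-T[2,1])).round(0),'q',q,round(e,3)); print((cb*1000).round(0).tolist())
    return q
E
cat > a.py <<'E'
from plan import *
q=np.array([.65,.71,2.11,3.19,.8,-1.59])
for psi,z in((0,.1),(15,.09),(25,.085),(35,.08),(45,.08),(55,.08)): q=show(psi,[-5,68],z,q)
p0n,R=info()
E
python3 a.py | tail -n +9
```

```text
[[-4954.0, 68027.0, 97.0], [-5046.0, 67973.0, 97.0], [-5023.0, 68145.0, 97.0], [-5116.0, 68090.0, 97.0], [-5023.0, 68145.0, 124.0], [-5116.0, 68090.0, 124.0], [-4954.0, 68027.0, 124.0]]
psi 15 tcp [-10.103  67.612   0.173] lipaz -61.0 slope 13.0 lat 1.0 q [ 1.663  1.526  0.01   1.37   0.073 -0.169] 332.102
[[-4951.0, 68022.0, 87.0], [-5050.0, 67979.0, 88.0], [-5004.0, 68144.0, 118.0], [-5103.0, 68100.0, 120.0], [-5002.0, 68138.0, 144.0], [-5100.0, 68094.0, 145.0], [-4948.0, 68017.0, 112.0]]
psi 25 tcp [-10.091  67.601   0.175] lipaz -66.0 slope 22.0 lat 2.0 q [ 1.663  1.526  0.01   1.378  0.072 -0.06 ] 332.048
[[-4950.0, 68019.0, 81.0], [-5051.0, 67983.0, 85.0], [-4990.0, 68138.0, 132.0], [-5092.0, 68102.0, 136.0], [-4986.0, 68129.0, 156.0], [-5088.0, 68093.0, 160.0], [-4945.0, 68010.0, 105.0]]
psi 35 tcp [-10.08   67.589   0.175] lipaz -72.0 slope 31.0 lat 4.0 q [1.663 1.527 0.01  1.393 0.072 0.074] 331.986
[[-4949.0, 68016.0, 74.0], [-5052.0, 67987.0, 82.0], [-4976.0, 68129.0, 144.0], [-5079.0, 68100.0, 152.0], [-4970.0, 68117.0, 166.0], [-5074.0, 68088.0, 174.0], [-4943.0, 68003.0, 96.0]]
psi 45 tcp [-10.069  67.575   0.176] lipaz -79.0 slope 39.0 lat 7.0 q [1.663 1.527 0.01  1.41  0.071 0.238] 331.918
[[-4948.0, 68013.0, 72.0], [-5053.0, 67990.0, 84.0], [-4960.0, 68117.0, 158.0], [-5065.0, 68095.0, 171.0], [-4955.0, 68102.0, 178.0], [-5059.0, 68079.0, 190.0], [-4942.0, 67997.0, 92.0]]
psi 55 tcp [-10.06   67.561   0.175] lipaz -87.0 slope 47.0 lat 10.0 q [1.663 1.527 0.01  1.423 0.071 0.376] 331.846
[[-4948.0, 68010.0, 69.0], [-5053.0, 67993.0, 88.0], [-4945.0, 68102.0, 169.0], [-5050.0, 68086.0, 187.0], [-4939.0, 68084.0, 186.0], [-5044.0, 68067.0, 204.0], [-4942.0, 67991.0, 86.0]]
t 16.25 p [0.501 0.435 0.071] q [ 0.66  0.72  2.12  3.2   0.81 -1.59] az 35.3 a 63.7 y [ 0.578 -0.816 -0.   ] F [-0.3  0.4 -0.5] w 0.0159 g 49.99866843223572
```

```bash
sed -i 's/\[-5,68\]/[-.005,.066]/' a.py; cat >> a.py <<'E'
st=[(0,.13),(0,.10),(15,.09),(25,.085),(35,.08),(45,.08),(55,.08)]
pp=p0n; ps=0
for psi,z in st:
    p,_=tcp_for(psi,[-.005,.066],z); m=(psi+ps)/2; Rm=Ro.from_rotvec(t*np.radians(m)).as_matrix()@R0
    print('stage',psi,z,'units',(Rm.T@(p-pp)/.075).round(3)); pp,ps=p,psi
print('lift .07',(R.T@[0,0,.07]/.075).round(3))
E
python3 a.py | tail -n +9
```

```text
[[41.0, 93.0, 97.0], [-51.0, 39.0, 97.0], [-28.0, 211.0, 97.0], [-121.0, 156.0, 97.0], [-28.0, 211.0, 124.0], [-121.0, 156.0, 124.0], [41.0, 93.0, 124.0]]
psi 15 tcp [0.442 0.316 0.173] lipaz -61.0 slope 13.0 lat 1.0 q [ 0.464  0.343  2.418  2.938  0.737 -1.225] 0.0
[[44.0, 88.0, 87.0], [-55.0, 45.0, 88.0], [-9.0, 210.0, 118.0], [-108.0, 166.0, 120.0], [-7.0, 204.0, 144.0], [-105.0, 160.0, 145.0], [47.0, 83.0, 112.0]]
psi 25 tcp [0.453 0.305 0.175] lipaz -66.0 slope 22.0 lat 2.0 q [ 0.413  0.34   2.409  2.867  0.73  -1.018] 0.0
[[45.0, 85.0, 81.0], [-56.0, 49.0, 85.0], [5.0, 204.0, 132.0], [-97.0, 168.0, 136.0], [9.0, 195.0, 156.0], [-93.0, 159.0, 160.0], [50.0, 76.0, 105.0]]
psi 35 tcp [0.465 0.292 0.175] lipaz -72.0 slope 31.0 lat 4.0 q [ 0.359  0.346  2.401  2.795  0.734 -0.814] 0.0
[[46.0, 82.0, 74.0], [-57.0, 53.0, 82.0], [19.0, 195.0, 144.0], [-84.0, 166.0, 152.0], [25.0, 183.0, 166.0], [-79.0, 154.0, 174.0], [52.0, 69.0, 96.0]]
psi 45 tcp [0.475 0.279 0.176] lipaz -79.0 slope 39.0 lat 7.0 q [ 0.304  0.344  2.394  2.718  0.733 -0.604] 0.0
[[47.0, 79.0, 72.0], [-58.0, 56.0, 84.0
[... 151 characters left out ...]
87.0 slope 47.0 lat 10.0 q [ 0.249  0.35   2.388  2.646  0.743 -0.401] 0.0
[[47.0, 76.0, 69.0], [-58.0, 59.0, 88.0], [50.0, 168.0, 169.0], [-55.0, 152.0, 187.0], [56.0, 150.0, 186.0], [-49.0, 133.0, 204.0], [53.0, 57.0, 86.0]]
t 16.25 p [0.501 0.435 0.071] q [ 0.66  0.72  2.12  3.2   0.81 -1.59] az 35.3 a 63.7 y [ 0.578 -0.816 -0.   ] F [-0.3  0.4 -0.5] w 0.0159 g 49.99866843223572
stage 0 0.13 units [ 0.788  0.574 -2.242]
stage 0 0.1 units [-0.359  0.     0.177]
stage 15 0.09 units [0.132 0.256 0.059]
stage 25 0.085 units [0.111 0.181 0.03 ]
stage 35 0.08 units [0.116 0.191 0.03 ]
stage 45 0.08 units [0.167 0.161 0.   ]
stage 55 0.08 units [0.167 0.161 0.   ]
lift .07 [ 0.837 -0.    -0.414]
```

send_rows(plan=[[[0.08,0,-0.04,0],[0.18,0,-0.09,0],[0.22,0,-0.11,0],[0.22,0,-0.11,0],[0.14,0,-0.07,0],[0,0,0,0]]])

```text
clock: 17.0
ee_pos: [0.5004, 0.435, 0.1424]
tcp_rot: [[0.361, 0.578, 0.732], [0.255, -0.816, 0.518], [0.897, -0.001, -0.442]]
ft_force: [-1.0, 0.2, -4.3]
width: 0.0159
grip_force: 50.0
```

```bash
python3 -c "
from h import *
info(); grab('side','lift.png')"
```

```text
t 17.0 p [0.5004 0.435  0.1424] q [ 0.66  0.55  2.13  3.21  0.65 -1.6 ] az 35.3 a 63.7 y [ 0.578 -0.816 -0.001] F [-1.   0.2 -4.3] w 0.0159 g 49.998069405555725
```

View pics/lift.png

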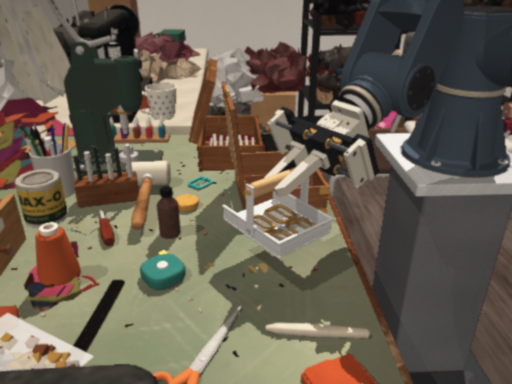

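The lift picture shows the tray held level at (277,222), with all four buckles still on it. Next I'll carry it to the box.

send_rows(plan=[[[0,0.03,-0.1,0],[0,0.06,-0.2,0],[0,0.09,-0.3,0],[-0.01,0.1,-0.32,0],[-0.01,0.1,-0.32,0],[-0.01,0.09,-0.3,0],[-0.01,0.06,-0.2,0],[0,0.03,-0.1,0]]])

```text
clock: 18.05
ee_pos: [0.4222, 0.3277, 0.2005]
tcp_rot: [[0.362, 0.577, 0.732], [0.255, -0.816, 0.518], [0.897, -0.0, -0.443]]
ft_force: [0.4, 0.2, -3.1]
width: 0.0159
grip_force: 50.0
```

send_rows(plan=[[[-0.09,0,0.04,0],[-0.16,0.0,0.08,0],[-0.1,0,0.05,0],[0,0,0,0]]])

```text
clock: 18.55
ee_pos: [0.4224, 0.3283, 0.1698]
tcp_rot: [[0.363, 0.578, 0.731], [0.257, -0.816, 0.518], [0.896, -0.001, -0.445]]
ft_force: [0.7, -0.0, -3.5]
width: 0.0158
grip_force: 50.0
```

```bash
cat > b.py <<'E'
from plan import *
import sys
p,R=info(); ps=float(sys.argv[1])
for psi,z in zip(map(float,sys.argv[2::2]),map(float,sys.argv[3::2])):
    P,_=tcp_for(psi,[-.005,.066],z); Rm=Ro.from_rotvec(t*np.radians((psi+ps)/2)).as_matrix()@R0
    print(psi,z,P,(Rm.T@(P-p)/.075).round(3)); p,ps=P,psi
E
python3 b.py 0 0 .1 15 .09 25 .085 35 .08 | tail -5; python3 -c "
from h import *
grab('top','over.png')"
```

```text
t 18.55 p [0.422 0.328 0.17 ] q [ 0.54  0.35  2.43  3.04  0.75 -1.53] az 35.3 a 63.6 y [ 0.578 -0.816 -0.001] F [ 0.7 -0.  -3.5] w 0.0158 g 49.998106956481934
0.0 0.1 [0.424 0.328 0.169] [-0.007  0.016  0.019]
15.0 0.09 [0.442 0.316 0.173] [0.132 0.256 0.059]
25.0 0.085 [0.453 0.305 0.175] [0.111 0.181 0.03 ]
35.0 0.08 [0.465 0.292 0.175] [0.116 0.191 0.03 ]
```

View pics/over.png

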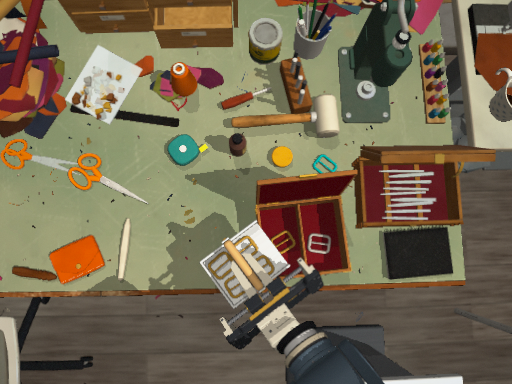

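The top view shows the level tray with its lip over the left (brass) compartment near (265,240), and the buckles on board. I'll tip it in slow stages.

send_rows(plan=[[[0.04,0.09,0.02,0.055],[0.05,0.09,0.03,0.056],[0.05,0.09,0.02,0.056],[0.03,0.045,0.01,0.028],[0.03,0.045,0.01,0.028],[0.03,0.045,0,0.028],[0.03,0.045,0,0.028],[0,0,0,0]]])

```text
clock: 19.6
ee_pos: [0.4536, 0.305, 0.1799]
tcp_rot: [[0.572, 0.37, 0.732], [-0.115, -0.848, 0.518], [0.812, -0.38, -0.442]]
ft_force: [0.9, -0.2, -4.1]
width: 0.0158
grip_force: 50.0
```

send_rows(plan=[[[0.025,0.045,0.01,0.022],[0.03,0.05,0.01,0.028],[0.03,0.05,0,0.03],[0.03,0.05,0,0.03],[0,0,0,0],[0,0,0,0],[0,0,0,0]]])

```text
clock: 20.48
ee_pos: [0.4643, 0.2923, 0.1794]
tcp_rot: [[0.627, 0.266, 0.732], [-0.258, -0.815, 0.518], [0.735, -0.514, -0.443]]
ft_force: [-0.8, 0.3, -2.4]
width: 0.0163
grip_force: 50.0
```

```bash
python3 b.py 35 35 .08 45 .08 55 .08 | tail -4; python3 -c "
from h import *
im,_=grab('top');im2,_=grab('side')
a=cv2.resize(im[170:320,180:360],(480,400),interpolation=cv2.INTER_CUBIC);b=cv2.resize(im2[130:280,200:320],(320,400),interpolation=cv2.INTER_CUBIC)
cv2.imwrite('pics/tip.png',np.hstack([a,b])[:,:,::-1])"
```

```text
t 20.475 p [0.464 0.292 0.179] q [ 0.36  0.33  2.4   2.79  0.72 -0.81] az 35.3 a 63.7 y [ 0.266 -0.815 -0.514] F [-0.8  0.3 -2.4] w 0.0163 g 49.99889373779297
35.0 0.08 [0.465 0.292 0.175] [-0.045  0.035  0.033]
45.0 0.08 [0.475 0.279 0.176] [0.167 0.161 0.   ]
55.0 0.08 [0.485 0.264 0.175] [0.167 0.161 0.   ]
```

View pics/tip.png

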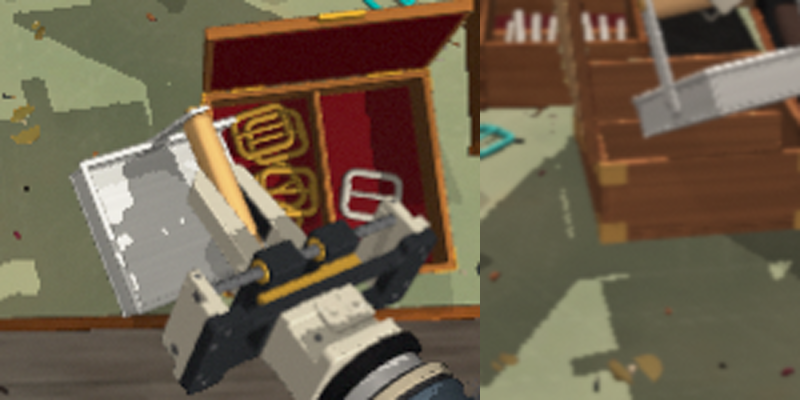

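The crop shows the tray floor empty (crop ~(150,230)). The brass buckles are heaped in the left compartment (crop ~(270,160)) and the silver one is alone on the right. I'll tip it a little more to be sure, then lift away.

send_rows(plan=[[[0.05,0.04,0,0.035],[0.06,0.05,0,0.035],[0.06,0.05,0,0.04],[0,0,0,0],[0.12,-0.05,-0.08,0],[0.2,-0.1,-0.15,0],[0.2,-0.1,-0.15,0],[0,0,0,0]]])

```text
clock: 21.58
ee_pos: [0.4775, 0.2637, 0.2336]
tcp_rot: [[0.662, 0.156, 0.733], [-0.395, -0.759, 0.518], [0.637, -0.633, -0.44]]
ft_force: [-0.6, -0.6, -2.4]
width: 0.0159
grip_force: 50.0
```

```bash
python3 - <<'E'
from h import *
p,R=info()
im,_=grab('top');im2,_=grab('side')
a=cv2.resize(im[170:320,180:360],(480,400),interpolation=cv2.INTER_CUBIC);b=cv2.resize(im2[100:250,190:310],(320,400),interpolation=cv2.INTER_CUBIC)
cv2.imwrite('pics/tip2.png',np.hstack([a,b])[:,:,::-1])
E
```

```text
t 21.575 p [0.4775 0.2637 0.2336] q [ 0.26  0.17  2.37  2.52  0.57 -0.41] az 35.2 a 63.9 y [ 0.156 -0.759 -0.633] F [-0.6 -0.6 -2.4] w 0.0159 g 49.99950349330902
```

View pics/tip2.png

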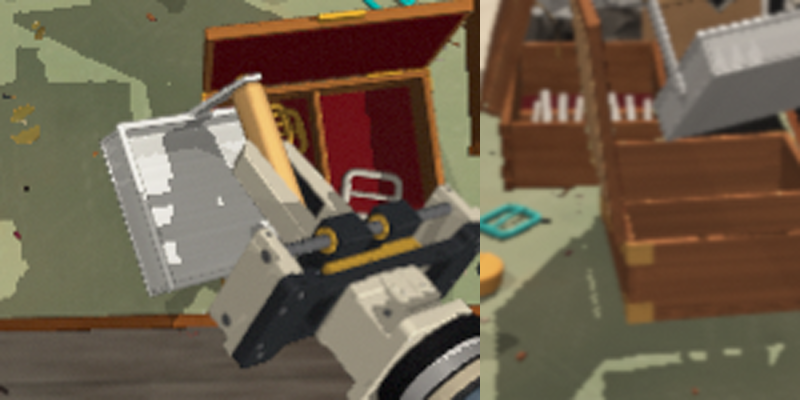

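The crop confirms the tray floor is bare and nothing rests on the lip. I'll level the tray and take it back.

```bash
python3 - <<'E'
from plan import *
p,R=info(); ps=45.2
for psi,lb,z in((25,[-.03,.12],.15),(0,[-.01,.2],.15)):
    P,_=tcp_for(psi,lb,z); Rm=Ro.from_rotvec(t*np.radians((psi+ps)/2)).as_matrix()@R0
    print(psi,P,(Rm.T@(P-p)/.075).round(3),(psi-ps)/90); p,ps=P,psi
for P in(p0+[0,0,.05],p0+[0,0,.001]): print(P,(R0.T@(P-p)/.075).round(3)); p=P
E
```

```text
[ 0.261  0.489  0.439  0.28   0.003  0.041 -0.005  0.047] [[-0.001  0.     0.   ]
 [-0.     0.001  0.001]
 [-0.    -0.002 -0.   ]
 [-0.    -0.002  0.003]
 [-0.002  0.003 -0.   ]
 [ 0.     0.002 -0.003]
 [ 0.001 -0.     0.   ]]
t 21.675 p [0.477 0.264 0.232] q [ 0.26  0.17  2.37  2.52  0.57 -0.41] az 35.3 a 63.7 y [ 0.154 -0.759 -0.633] F [-0.7 -0.  -1.9] w 0.0159 g 49.99939262866974
25 [0.424 0.357 0.24 ] [-0.681 -1.252  0.073] -0.22444444444444447
0 [0.408 0.461 0.219] [-0.251 -1.237  0.692] -0.2777777777777778
[0.501 0.435 0.121] [-0.807  0.998  1.301]
[0.501 0.435 0.072] [-0.586  0.     0.29 ]
```

send_rows(plan=[[[-0.17,-0.31,0.02,-0.055],[-0.17,-0.31,0.02,-0.056],[-0.17,-0.31,0.02,-0.056],[-0.17,-0.31,0.02,-0.057],[-0.06,-0.31,0.17,-0.069],[-0.06,-0.31,0.17,-0.069],[-0.06,-0.31,0.17,-0.07],[-0.06,-0.31,0.17,-0.07]]])

```text
clock: 22.68
ee_pos: [0.4122, 0.4618, 0.2258]
tcp_rot: [[0.358, 0.581, 0.731], [0.264, -0.814, 0.517], [0.896, 0.008, -0.445]]
ft_force: [-0.1, -0.4, -1.8]
width: 0.0157
grip_force: 50.0
```

```bash
cat > c.py <<'E'
from plan import *
p,R=info(); print('level spin',np.degrees(np.arctan2(R[2,1],R[2,0])))
for P in(p0+[0,0,.05],p0+[0,0,.001]): print(P,(R.T@(P-p)/.075).round(3)); p=P
E
python3 c.py|tail -4
```

```text
t 22.675 p [0.412 0.462 0.226] q [ 0.87  0.31  2.19  3.62  0.5  -1.9 ] az 35.3 a 63.6 y [ 0.581 -0.814  0.008] F [-0.1 -0.4 -1.8] w 0.0157 g 49.99759554862976
level spin 0.5194088753131266
[0.501 0.435 0.121] [-0.92   0.964  1.299]
[0.501 0.435 0.072] [-0.585 -0.005  0.291]
```

send_rows(plan=[[[-0.18,0.19,0.26,0.006],[-0.18,0.19,0.26,0],[-0.18,0.19,0.26,0],[-0.18,0.19,0.26,0],[-0.18,0.19,0.26,0],[0,0,0,0]]])

```text
clock: 23.42
ee_pos: [0.5007, 0.4353, 0.1206]
tcp_rot: [[0.368, 0.575, 0.731], [0.254, -0.818, 0.516], [0.895, -0.004, -0.447]]
ft_force: [0.4, -0.6, -1.4]
width: 0.016
grip_force: 50.0
```

```bash
python3 c.py|tail -4
```

```text
t 23.425 p [0.501 0.435 0.121] q [ 0.66  0.6   2.13  3.21  0.69 -1.6 ] az 35.2 a 63.5 y [ 0.575 -0.818 -0.004] F [ 0.4 -0.6 -1.4] w 0.016 g 49.99794960021973
level spin -0.24860451310925596
[0.501 0.435 0.121] [ 0.007  0.002 -0.005]
[0.501 0.435 0.072] [-0.584  0.003  0.292]
```

send_rows(plan=[[[-0.15,0,0.075,0],[-0.15,0,0.075,0],[-0.15,0,0.075,0],[-0.08,0,0.04,0],[-0.05,0,0.025,0],[0,0,0,0]]])

```text
clock: 24.18
ee_pos: [0.5007, 0.4365, 0.0746]
tcp_rot: [[0.365, 0.576, 0.732], [0.252, -0.818, 0.518], [0.896, -0.005, -0.443]]
ft_force: [1.1, 0.1, -0.9]
width: 0.0157
grip_force: 50.0
```

send_rows(plan=[[[-0.025,0,0.012,0],[-0.02,0,0.01,0],[0,0,0,0]]])

```text
clock: 24.55
ee_pos: [0.5009, 0.4367, 0.0714]
tcp_rot: [[0.364, 0.576, 0.732], [0.251, -0.818, 0.518], [0.897, -0.005, -0.442]]
ft_force: [0.1, 0.4, 0.3]
width: 0.0156
grip_force: 50.0
```

On the table (force ≈ 0, same height as at pick-up). I'll release it.

send_rows(plan=[[[0,0,0,0],[0,0,0,0],[0,0,0,0],[0,0,0,0],[0,0,0,0]]], fingers=0)

```text
clock: 25.18
ee_pos: [0.5007, 0.4366, 0.071]
tcp_rot: [[0.365, 0.576, 0.732], [0.252, -0.817, 0.518], [0.896, -0.005, -0.443]]
ft_force: [0.0, -0.3, 0.5]
width: 0.0611
grip_force: 0.0
```

```bash
python3 - <<'E'
from plan import *
info()
# lid geometry from the first top cloud, in box frame
P=np.load('P.npy'); vv,uu=np.mgrid[0:384,0:512]
m=(uu>250)&(uu<360)&(vv>165)&(vv<215)&(P[...,2]>.07)&(P[...,2]<.26)
x=P[m]; b=np.c_[(x[:,:2]-C)@B,x[:,2]]; ok=(b[:,0]>.04)&(b[:,0]<.16)&(abs(b[:,1])<.12); b=b[ok]
h=np.array([.08,.0645])
c=np.polyfit(b[:,2],b[:,0],1); print('lid x=',c,'n',len(b),'zmax',np.percentile(b[:,2],[50,95,99.5]),'angle',90+np.degrees(np.arctan(c[0])))
top=b[b[:,2]>np.percentile(b[:,2],97)]; print(top.mean(0),top.max(0))
E
```

```text
[ 0.261  0.489  0.439  0.28   0.003  0.041 -0.005  0.047] [[-0.001  0.     0.   ]
 [-0.     0.001  0.001]
 [-0.    -0.002 -0.   ]
 [-0.    -0.002  0.003]
 [-0.002  0.003 -0.   ]
 [ 0.     0.002 -0.003]
 [ 0.001 -0.     0.   ]]
t 25.175 p [0.501 0.437 0.071] q [ 0.67  0.72  2.11  3.2   0.81 -1.59] az 35.3 a 63.7 y [ 0.576 -0.817 -0.005] F [ 0.  -0.3  0.5] w 0.0611 g 0.0
lid x= [0.126 0.071] n 2288 zmax [0.176 0.224 0.234] angle 97.17049760565693
[0.102 0.003 0.231] [0.105 0.086 0.236]
```

```bash
cat > lid.py <<'E'
from plan import *
DX=.028
def E(phi): return np.array([.08-.16*np.cos(phi)+.009*np.sin(phi), .0645+.16*np.sin(phi)+.009*np.cos(phi)])
def tip(phi,half=.010,press=0):
    e=E(phi); x=e[0]+DX*np.sin(max(phi,.5))**.5; z=e[1]+half-(x-e[0])*.57
    zf=e[1]-(x-e[0])*np.tan(min(phi,1.3))+half
    return np.array([x,max(z,zf if phi<1.2 else -1)-press])
def world(bx,byy,z): return np.r_[C+B@np.array([bx,byy]),z]
E
python3 - <<'E' | tail -n +9
from lid import *
p,R=info(); t=R[:,2]
a=p-.14*t; b=np.r_[a[:2],.31]+[.02,-.03,0]; c=world(.137,.05,.29)
print('retract',R.T@(a-p)/.075); print('up',R.T@(b-a)/.075,b); print('over',R.T@(c-b)/.075,c)
Rs=R@Ro.from_euler('z',-20,degrees=True).as_matrix(); q=qn
for n,P,RR in(('a',a,R),('b',b,R),('c',c,Rs),('hook',world(.137,.05,.22),Rs),('mid',world(.05,.05,.2),Rs),('end',world(-.06,.05,.08),Rs)):
    q,e=ik(P,RR,q); print(n,P,q,round(e,3))
for ph in np.radians([97,80,60,40,20,0]): print(ph,E(ph),tip(ph))
E
```

```text
retract [-0.    -0.    -1.867]
up [ 2.112  0.469 -1.058] [0.418 0.334 0.31 ]
over [0.352 2.215 1.291] [0.594 0.255 0.29 ]
a [0.398 0.364 0.133] [ 0.687  0.479  2.422  3.225  0.871 -1.588] 0.0
b [0.418 0.334 0.31 ] [ 0.561 -0.052  2.327  2.939  0.249 -1.394] 0.0
c [0.594 0.255 0.29 ] [ 0.16   0.215  2.088  2.056  0.463 -1.091] 0.0
hook [0.594 0.255 0.22 ] [ 0.16   0.356  2.135  2.326  0.573 -1.4  ] 0.0
mid [0.508 0.248 0.2  ] [ 0.181  0.293  2.343  2.492  0.674 -1.582] 0.0
end [0.398 0.239 0.08 ] [ 0.234  0.698  2.585  2.781  1.243 -1.97 ] 0.0
1.6929693744344996 [0.108 0.222] [0.136 0.216]
1.3962634015954636 [0.061 0.224] [0.089 0.218]
1.0471975511965976 [0.008 0.208] [0.034 0.203]
0.6981317007977318 [-0.037  0.174] [-0.014  0.171]
0.3490658503988659 [-0.067  0.128] [-0.048  0.131]
0.0 [-0.08   0.073] [-0.061  0.083]
```

send_rows(plan=[[[0,0,-0.3,0],[0,0,-0.5,0],[0,0,-0.6,0],[0,0,-0.47,0]]])

```text
clock: 25.68
ee_pos: [0.3969, 0.363, 0.1336]
tcp_rot: [[0.365, 0.576, 0.732], [0.252, -0.818, 0.518], [0.896, -0.005, -0.443]]
ft_force: [0.5, 0.5, 0.4]
width: 0.0924
grip_force: 0.0
```

send_rows(plan=[[[0.53,0.12,-0.26,0],[0.53,0.12,-0.26,0],[0.53,0.12,-0.26,0],[0.53,0.12,-0.26,0],[0.08,0.5,0.29,-0.055],[0.08,0.5,0.29,-0.055],[0,0,0,-0.055],[0,0,0,-0.055]]], fingers=1, force=30)

```text
clock: 26.68
ee_pos: [0.4918, 0.3032, 0.3053]
tcp_rot: [[0.158, 0.66, 0.734], [0.501, -0.694, 0.516], [0.851, 0.287, -0.441]]
ft_force: [0.3, -0.4, -0.1]
width: 0.0178
grip_force: 0.0
```

```bash
python3 - <<'E' | tail -n +9
from lid import *
p,R=info()
print('over',R.T@(world(.137,.05,.29)-p)/.075,'to tray',world(.137,.05,.29))
im,d=grab('top'); np.savez('top1.npz',im=im,d=d)
vv,uu=np.mgrid[0:384,0:512]; P=bydepth('top',np.c_[uu.ravel(),vv.ravel()],d).reshape(384,512,3)
m=(uu>145)&(uu<250)&(vv>180)&(vv<280)&(P[...,2]>.015)&(P[...,2]<.035); print('tray wall-top z',np.percentile(P[m][:,2],[10,50,90]))
m=(uu>145)&(uu<250)&(vv>180)&(vv<280)&(P[...,2]>.075)&(P[...,2]<.12); print('grip',P[m].mean(0),np.percentile(P[m][:,2],[10,90]))
E
```

```text
over [-0.279  1.291  0.763] to tray [0.594 0.255 0.29 ]
tray wall-top z [0.021 0.027 0.03 ]
grip [0.488 0.428 0.091] [0.087 0.094]
```

The tray is flat on the table: wall tops at 27 mm, grip top at 91–94 mm. Now the lid.

send_rows(plan=[[[-0.09,0.43,0.25,0],[-0.09,0.43,0.25,0],[-0.09,0.43,0.25,0],[0,0,0,0]]])

```text
clock: 27.22
ee_pos: [0.5948, 0.2544, 0.2904]
tcp_rot: [[0.161, 0.659, 0.735], [0.498, -0.697, 0.516], [0.852, 0.283, -0.441]]
ft_force: [-0.1, -0.0, -0.7]
width: 0.0006
grip_force: 0.0
```

```bash
cat > l2.py <<'E'
from lid import *
import sys
p,R=info(); cur=p; bb=B.T@(p[:2]-C); print('tip box',bb,p[2])
for ph in map(float,sys.argv[1:]):
    x,z=tip(np.radians(ph)); P=world(x,.05,z); print(ph,P,(R.T@(P-cur)/.075).round(3)); cur=P
E
python3 l2.py 98 90 80 70 60 50|tail -8; python3 -c "
from h import *
a,_=grab('side');b,_=grab('top')
a=cv2.resize(a[40:240,170:370],(400,400));b=cv2.resize(b[140:290,230:380],(400,400))
cv2.imwrite('pics/hook.png',np.hstack([a,b])[:,:,::-1])"
```

```text
t 27.225 p [0.595 0.254 0.29 ] q [ 0.16  0.22  2.08  2.06  0.46 -1.07] az 35.1 a 63.8 y [ 0.659 -0.697  0.283] F [-0.1 -0.  -0.7] w 0.0006 g 0.0
tip box [0.137 0.049] 0.29042826743851635
98.0 [0.596 0.255 0.216] [-0.838 -0.275  0.46 ]
90.0 [0.575 0.253 0.219] [-0.028 -0.166 -0.244]
80.0 [0.546 0.251 0.218] [-0.084 -0.228 -0.286]
70.0 [0.519 0.249 0.212] [-0.136 -0.244 -0.258]
60.0 [0.492 0.247 0.203] [-0.183 -0.253 -0.222]
50.0 [0.466 0.245 0.189] [-0.225 -0.254 -0.18 ]
```

View pics/hook.png

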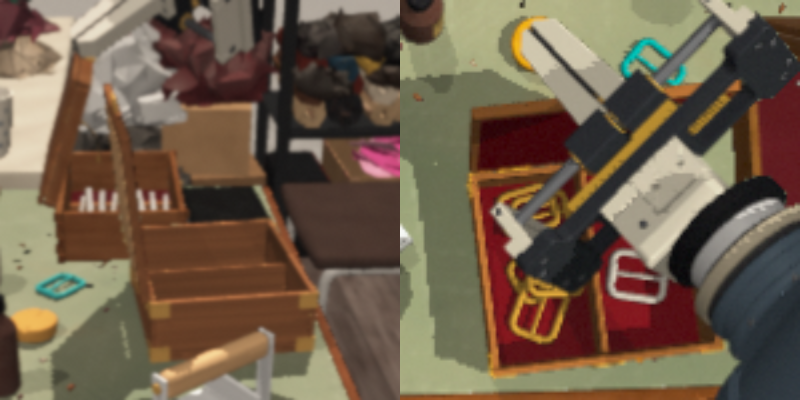

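The crops show all five brass buckles in the left compartment and the silver one alone on the right. The shut fingers are above and behind the lid. The gripper's right wing is near the neighbouring box's lid, so I'll check that clearance before going down.

```bash
python3 - <<'E'
from h import *
np.set_printoptions(precision=3,suppress=True)
P=np.load('P.npy'); x=P[140:235,352:505].reshape(-1,3); x=x[x[:,2]<.5]
for z0,z1 in((.05,.1),(.1,.15),(.15,.2),(.2,.3)):
    y=x[(x[:,2]>z0)&(x[:,2]<z1)&(x[:,1]<.11)]; print(z0,z1,len(y), y.min(0) if len(y) else '',y.max(0) if len(y) else '')
x=P[130:175,350:380].reshape(-1,3); x=x[x[:,2]>.1]; print(x[np.argsort(-x[:,1])][:5])
p,R=info()
for sy in(-.094,.094):
    for sx in(-.0375,.0375): print(sy,sx,p+R@np.array([sx,sy,-.084]))
E
```

```text
0.05 0.1 1163 [ 0.481 -0.155  0.05 ] [0.656 0.069 0.1  ]
0.1 0.15 287 [ 0.601 -0.155  0.1  ] [0.647 0.066 0.15 ]
0.15 0.2 316 [ 0.592 -0.153  0.151] [0.63  0.066 0.2  ]
0.2 0.3 1419 [ 0.587 -0.155  0.2  ] [0.615 0.066 0.219]
[[0.419 0.317 1.003]
 [0.419 0.317 1.003]
 [0.419 0.317 1.003]
 [0.419 0.317 1.003]
 [0.419 0.317 1.003]]
t 27.325 p [0.593 0.256 0.291] q [ 0.17  0.21  2.09  2.07  0.46 -1.07] az 35.2 a 63.8 y [ 0.66  -0.696  0.283] F [-0.6 -0.1  0.4] w 0.0004 g 0.0
-0.094 -0.0375 [0.463 0.259 0.269]
-0.094 0.0375 [0.475 0.296 0.333]
0.094 -0.0375 [0.587 0.128 0.322]
0.094 0.0375 [0.599 0.165 0.386]
```

send_rows(plan=[[[-0.28,-0.09,0.155,0],[-0.28,-0.09,0.155,0],[-0.24,-0.08,0.13,0],[0,0,0,0]]])

```text
clock: 27.82
ee_pos: [0.5958, 0.2576, 0.2219]
tcp_rot: [[0.155, 0.66, 0.735], [0.496, -0.695, 0.52], [0.854, 0.284, -0.435]]
ft_force: [3.4, 1.9, 7.3]
width: 0.0004
grip_force: 4.0
```

send_rows(plan=[[[-0.02,-0.085,-0.11,0],[-0.02,-0.085,-0.12,0],[-0.04,-0.11,-0.14,0],[-0.04,-0.115,-0.14,0]]])

```text
clock: 28.32
ee_pos: [0.5456, 0.2534, 0.2224]
tcp_rot: [[0.156, 0.66, 0.735], [0.498, -0.695, 0.519], [0.853, 0.285, -0.437]]
ft_force: [0.5, -0.7, 2.8]
width: 0.0005
grip_force: 1.4
```

```bash
python3 l2.py 80 70 60 50 40 30 20 10 0|tail -11
```

```text
t 28.325 p [0.546 0.253 0.222] q [ 0.18  0.29  2.24  2.41  0.6  -1.45] az 35.2 a 64.1 y [ 0.66  -0.695  0.285] F [ 0.5 -0.7  2.8] w 0.0005 g 1.4441622281447053
tip box [0.088 0.052] 0.22239072496581008
80.0 [0.546 0.251 0.218] [-0.065  0.012  0.02 ]
70.0 [0.519 0.249 0.212] [-0.134 -0.245 -0.258]
60.0 [0.492 0.247 0.203] [-0.182 -0.254 -0.222]
50.0 [0.466 0.245 0.189] [-0.224 -0.255 -0.181]
40.0 [0.444 0.243 0.171] [-0.258 -0.25  -0.135]
30.0 [0.424 0.241 0.151] [-0.285 -0.237 -0.087]
20.0 [0.41  0.24  0.131] [-0.268 -0.187 -0.022]
10.0 [0.401 0.239 0.108] [-0.283 -0.157  0.043]
0.0 [0.397 0.239 0.083] [-0.286 -0.124  0.1  ]
```

I've used all 10 views, so from here I'll check by depth numbers. Force confirms contact, so I'll follow the lid's arc.

send_rows(plan=[[[-0.1,-0.12,-0.12,0],[-0.1,-0.12,-0.12,0],[-0.095,-0.127,-0.11,0],[-0.095,-0.127,-0.11,0],[-0.115,-0.128,-0.09,0],[-0.115,-0.128,-0.09,0]]])

```text
clock: 29.08
ee_pos: [0.4654, 0.2435, 0.1855]
tcp_rot: [[0.159, 0.66, 0.734], [0.5, -0.695, 0.517], [0.851, 0.284, -0.441]]
ft_force: [0.8, 0.7, -0.2]
width: 0.0006
grip_force: 0.4
```

```bash
cat > ang.py <<'E'
from lid import *
for n in('side','top'):
    im,d=viewer.get_image(n); vv,uu=np.mgrid[0:384,0:512]; X=bydepth(n,np.c_[uu.ravel(),vv.ravel()],d); ok=d.ravel()>.1
    b=np.c_[(X[:,:2]-C)@B,X[:,2]]
    lo,hi_=((.0885,.094) if n=='side' else (-.09,.085))
    m=ok&(b[:,1]>lo)&(b[:,1]<hi_)&(b[:,0]>-.1)&(b[:,0]<.12)&(b[:,2]>.068)&(b[:,2]<.25)
    x=b[m]; 
    if n=='side':
        r=x[:,[0,2]]-[.08,.0645]; a=np.degrees(np.arctan2(r[:,1],-r[:,0])); k=np.hypot(r[:,0],r[:,1])
        k=(k>.08)&(k<.165); print(n,m.sum(),'ang pct',np.percentile(a[k],[10,50,90]) if k.sum() else '')
E
python3 ang.py|tail -1; python3 l2.py 50 40 30 20 10 0|tail -8
```

```text
side 392 ang pct [45.881 47.831 49.579]
t 29.175 p [0.465 0.243 0.185] q [ 0.2   0.29  2.44  2.58  0.75 -1.65] az 35.2 a 63.7 y [ 0.661 -0.695  0.283] F [-0.3  0.   0.4] w 0.0002 g 0.0
tip box [0.007 0.049] 0.1846025698926618
50.0 [0.466 0.245 0.189] [ 0.06   0.02  -0.001]
40.0 [0.444 0.243 0.171] [-0.259 -0.25  -0.133]
30.0 [0.424 0.241 0.151] [-0.285 -0.237 -0.085]
20.0 [0.41  0.24  0.131] [-0.268 -0.186 -0.02 ]
10.0 [0.401 0.239 0.108] [-0.283 -0.156  0.045]
0.0 [0.397 0.239 0.083] [-0.286 -0.123  0.102]
```

The lid is at about 48° and following. I'll continue.

send_rows(plan=[[[-0.1,-0.12,-0.07,0],[-0.1,-0.12,-0.07,0],[-0.14,-0.12,-0.045,0],[-0.14,-0.12,-0.04,0],[-0.135,-0.093,-0.01,0],[-0.135,-0.093,-0.01,0],[-0.14,-0.078,0.02,0],[-0.14,-0.078,0.02,0]]])

```text
clock: 30.18
ee_pos: [0.4015, 0.2397, 0.1091]
tcp_rot: [[0.159, 0.66, 0.734], [0.5, -0.695, 0.517], [0.851, 0.285, -0.44]]
ft_force: [-0.6, -0.5, 0.9]
width: 0.0004
grip_force: 0.3
```

```bash
python3 ang.py|tail -1; python3 l2.py 10 5 0|tail -5
```

```text
side 351 ang pct [10.536 12.234 14.296]
t 30.275 p [0.401 0.24  0.108] q [ 0.24  0.57  2.59  2.77  1.13 -1.9 ] az 35.2 a 63.7 y [ 0.661 -0.695  0.283] F [-0.2  0.4  1. ] w 0.0006 g 0.0
tip box [-0.057  0.051] 0.10815247752933467
10.0 [0.401 0.239 0.108] [-0.007  0.007  0.004]
5.0 [0.399 0.239 0.096] [-0.143 -0.066  0.044]
0.0 [0.397 0.239 0.083] [-0.142 -0.057  0.058]
```

send_rows(plan=[[[-0.075,-0.033,0.025,0],[-0.075,-0.033,0.025,0],[-0.07,-0.03,0.028,0],[-0.07,-0.03,0.028,0],[0,0,0,0]]])

```text
clock: 30.9
ee_pos: [0.3981, 0.2397, 0.0842]
tcp_rot: [[0.16, 0.661, 0.733], [0.5, -0.695, 0.517], [0.851, 0.284, -0.441]]
ft_force: [0.1, 0.4, 0.6]
width: 0.0004
grip_force: 0.0
```

```bash
python3 ang.py|tail -1; python3 l2.py 0|tail -3
```

```text
side 231 ang pct [1.84  3.3   4.907]
t 31.0 p [0.398 0.24  0.085] q [ 0.24  0.69  2.58  2.79  1.23 -1.94] az 35.2 a 63.9 y [ 0.661 -0.695  0.284] F [-0.4  0.3 -0.1] w 0.0006 g 0.0
tip box [-0.06   0.051] 0.08467844724962864
0.0 [0.397 0.239 0.083] [-0.02  -0.002 -0.005]
```

send_rows(plan=[[[-0.023,-0.008,0.012,0],[-0.023,-0.008,0.012,0],[0,0,0,0]]])

```text
clock: 31.38
ee_pos: [0.3983, 0.2399, 0.0816]
tcp_rot: [[0.157, 0.66, 0.735], [0.498, -0.696, 0.518], [0.853, 0.285, -0.438]]
ft_force: [-4.0, -2.8, 10.6]
width: 0.0003
grip_force: 5.1
```

send_rows(plan=[[[-0.023,-0.008,0.012,0],[-0.012,-0.004,0.006,0],[0,0,0,0]]])

```text
clock: 31.75
ee_pos: [0.3984, 0.24, 0.0807]
tcp_rot: [[0.153, 0.658, 0.737], [0.495, -0.697, 0.519], [0.855, 0.286, -0.432]]
ft_force: [-13.4, -10.7, 34.5]
width: 0.0007
grip_force: 16.9
```

It has hit a hard stop, so the lid is shut. I'll back off and check.

send_rows(plan=[[[0.08,0.03,-0.04,0],[0.3,0.1,-0.16,0],[0.3,0.1,-0.4,0],[0.2,0.07,-0.5,0],[0,0,0,0]]])

```text
clock: 32.38
ee_pos: [0.3782, 0.2206, 0.1843]
tcp_rot: [[0.156, 0.661, 0.734], [0.501, -0.694, 0.517], [0.851, 0.287, -0.44]]
ft_force: [0.8, -0.5, 0.1]
width: 0.0002
grip_force: 0.0
```

```bash
python3 ang.py|tail -1; python3 - <<'E'|tail -n +9
from lid import *
info()
im,d=viewer.get_image('side'); vv,uu=np.mgrid[0:384,0:512]; X=bydepth('side',np.c_[uu.ravel(),vv.ravel()],d)
b=np.c_[(X[:,:2]-C)@B,X[:,2]]
for x0 in np.arange(-.075,.08,.03):
    m=(abs(b[:,0]-x0)<.01)&(abs(b[:,1])<.08)&(b[:,2]>.05)&(b[:,2]<.1); print(x0.round(3),m.sum(),np.median(b[m,2]))
hsv=cv2.cvtColor(im,cv2.COLOR_RGB2HSV)
m=(X[:,0]>.4)&(X[:,0]<.6)&(X[:,1]>.33)&(X[:,1]<.53)&(X[:,2]>.075)&(X[:,2]<.1); print('grip',m.sum(),X[m].mean(0),np.percentile(X[m][:,2],[5,95]))
E
```

```text
side 221 ang pct [1.986 3.05  4.437]
-0.075 227 0.07224605156679775
-0.045 318 0.07330014811076832
-0.015 322 0.07335942028046721
0.015 325 0.07343283049433913
0.045 330 0.07333523386469826
0.075 364 0.07214612580821664
grip 829 [0.491 0.437 0.086] [0.077 0.092]
```

The lid top lies flat at 73.4 mm, which is its shut height. The tray stands flat and the gripper is clear.

```bash
python3 -c "
from bench import sign_off
print(sign_off())"
```

```text
the job is handed in; nothing more can be done
None
```

All four brass buckles are in the brass compartment, the empty tray stands flat on the table, the lid is shut, and the job was handed in at about 32 s of the 58 s allowed; closing the lid peaked at about 38 N at the wrist, through the fingertips.

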